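# Unload the hinged routing jig

### The job

The oak blank in the routing jig is finished and the next ones are thicker: swing the black hinged template up and over until it leans back and stays open on its own. Then lift out the blank and lay it flat in the free half of the parts tray, and take out the packer plate it lay on and put it squarely on top of the pile of packers, lined up with it. Set both down without dropping them and without shoving the blank or the packers that are already there; leave the template open.

Things in the scene. Friction and masses are not known exactly. Their poses are not given: they have to be found in the camera images.
- jig: Plywood routing jig fixed to the bench. Origin: on the bench under the middle of the work; x from the front tab to the hinge (away from the robot), z up. Base x -85 to +140 mm, 180 mm wide, top at 18 mm. Steel pins 10 mm thick, top at 38 mm, at (x, y) = (50, 35.5), (-50, 35.5), (78.5, 0) mm; wooden rests 20 x 22 mm, top at 52 mm, at (-72, 66) and (-72, -66); hinge block 52 mm high past x = 102.
- leaf (a joint): Angle of the black template about its hinge, rad: 0 shut and level, growing as its front rises, 1.95 leaning back on its stop. Only gravity drives it (0.34 kg, 1.6 N at the tab): below about 1.53 it falls shut, past that it falls open. Plate 8 mm thick, 160 mm wide, with round holes, 12 to 197 mm from the axis, then a tab 60 mm wide to 225 mm; underside level with the axis, 4 mm above the blank.
- leaf_tab (a point): Middle of the lower front edge of the template's tab, 225 mm from the hinge axis; 52 mm above the bench when shut. The tab stands 35 mm out beyond the base's front edge, free from below. Moves with the template.
- leaf_hinge (a point): Middle of the template's hinge axis: 105 mm from the jig's origin along its x, 52 mm above the bench. The axis is level, along the jig's y. Does not move.
- blank: Routed oak blank 140 (x) x 56 (y) x 18 mm, about 0.1 kg, one end round (at -x), with two round holes through it. Origin at the middle of its underside, z up. It starts in the jig under the template, lying on the packer, its underside 30 mm above the bench.
- packer: Plain dark brown MDF spacer plate 130 (x) x 50 (y) x 12 mm, 0.06 kg. Origin at the middle of its underside. It starts in the jig under the blank, its underside 18 mm above the bench.
- tray: Open plywood parts tray 240 (x) x 210 (y) x 30 mm outside, walls and floor 6 mm, fixed. Origin under its centre on the bench; inner floor at z = 6 mm. One finished blank lies long along x in the half at -y; the half at +y is free. May be on the left or on the right of the jig.
- done_blank: Finished oak blank, the same as the one in the jig, already lying in the -y half of the tray, long along the tray's x. Origin at the middle of its underside. Leave it there.
- pile_top: Upper one of the two MDF packers (130 x 50 x 12 mm each, long along x) piled flat on the bench on the side of the jig away from the tray. Origin at the middle of its underside, 12 mm above the bench; the top of the pile is 24 mm above the bench, 12 mm above this origin. The packer from the jig goes on top of it.

How it is judged:
By the outcome, as a careful person would: the job done as asked, in the order asked, and still so for the second after the job is handed in, with the robot touching nothing.
It also fails if it takes over 64 s, if anything falls off the work surface, if the arm or the gripper's body presses on something with over 40 N, if the wrist force passes 120 N, or if a joint passes its speed limit or range.

### The arm

A 6-joint arm with a two-finger parallel gripper is mounted at the origin on the work surface. World frame = base frame: x ahead of the robot, y to its left, z up, the work surface at z = 0. Lengths are in mm, angles in rad, forces in N, time in s.
With the tool pointing down it reaches from about 375 to 900 mm from the base axis. Payload 3.1 kg.
Tool frame: the origin (TCP) lies between the finger pads; the fingertips stand r.nose_length ahead of it and the grasp point (between the pads) lies 5 mm behind it (r.nose_length is the distance from the TCP to the fingertips, in mm); z points along the fingers, y is the direction in which the jaws open and shut (so a half turn about z gives the same grasp; the last joint's range is limited). The gripper opens to 85 mm and grips with 20 to 120 N. Pads are 22 mm wide; open, the fingers measure 114 mm over their backs; the gripper's body (76 mm by 85 mm) begins 54 mm behind the grasp point. The pads swing forward as they close: fully open they stand 13 mm farther back than shut.
Start: joints at [-0.178, 0.527, 1.433, -0, 1.181, -0.178], TCP at [624.977, 0.034, 245.31] pointing down, gripper open.
Joint ranges: [-3.08, 3.08], [-0.75, 2.2], [0.22, 2.44], [-1.43, 4.57], [0, 2.65], [-2.85, 2.85]. Speed limits (rad/s): [2.79, 2.79, 3.14, 3.14, 3.14, 3.14].

### API

Orientations are given as a 3x3 rotation matrix whose columns are the frame's x, y, z axes.
In Python, from plant import readout, vision, ticket, r gives the robot as it stands.
- The arm moves only by the tool jog_arm, never from a script. Its argument "motion" is a list of rows, each an object of numbers: "jaw": the opening, from 0 (shut) to 1 (fully open); "x", "y", "z": the shift along the world's x, y, z in m; "spin": the turn about the world's z in rad. In form: [{"jaw": .., "x": .., "y": .., "z": .., "spin": ..}, ...]. A call has 1 to 5 rows; each row shifts and turns the commanded pose from where the row before left it; what a row does not reach is not made up. A row lasts 1/8 s, in which the tool goes at most 62.5 mm and 10.7 degrees, less where a joint would pass 70% of its speed; a pose out of reach is approached as far as the arm can. A call with a gripper value outside its range is refused whole. The fingers move at their own pace and stop on an object; the grip force is fixed at half the most. Time passes only in rows, so rows that do not move let the fingers close. It gives the time, the measured TCP pose, the force and the opening at its end, in the units of the state.
- readout.state(): the state, without advancing time (a new reading comes with each control period).
- vision.snapshot(name): name is "scene" or "side" or "wrist"; returns a dict with "frame" (420x560x3 uint8, red, green, blue), "z_map" (420x560 float32, mm along the optical axis (not along the pixel's ray), 0 where there is no reading), "fx", "fy", "cx", "cy" (pixels), "R" (3x3) and "t" (3): a world point X has camera coordinates R X + t. Camera axes: x right, y down, z forward; pixel columns grow to the right and rows downward; lengths in mm; the calibration is good to about 2 mm. A picture is of the moment at which its call begins.
- ticket.finish_job(): hands the job in, once; it reports no verdict.
The state is a dict: "time_s": time; "q": joint angles; "qvel": joint speeds; "effort": joint torques, N m; "tool_pos": TCP position; "ee_rot": TCP orientation; "wrist_force": force on the tool from outside, world axes, zero at the start; "ft_torque": the same for the moment, N m; "width": finger opening in mm.
Only numpy, scipy, OpenCV 4.12 (cv2) and the standard library are available. Lean on these libraries where they do the work, as an engineer would, in place of code of your own. Each camera call takes 0.05 s, during which the arm holds its last target.

## Working session

There is one attempt and no reset: what is moved stays moved. The work goes in short steps, Python scripts to look and compute and a tool call to move; the robot and the scene stay as the last step left them, time stands still between calls to the robot, and variables do not carry over. Pictures are saved under pics/ and viewed, and the job is handed in when it is done.

Besides the shell and the picture viewer there is one more tool, called after ">>>" in YAML: its name, and indented under it one key for each argument. jog_arm: Moves the arm, as the interface text tells. Its arguments: {"type":"object","properties":{"motion":{"type":"array"}},"required":["motion"]}

```bash
ls; mkdir -p pics; python3 - <<'E'
from plant import readout, vision, r
import cv2,numpy as np
s=readout.state(); print(s, r.nose_length)
for n in ["scene","side","wrist"]:
    d=vision.snapshot(n); cv2.imwrite(f"pics/{n}0.png",d["frame"][:,:,::-1]); np.savez(f"{n}0.npz",**d)
    print(n,d["fx"],d["cx"],d["cy"],d["R"].round(3).tolist(),d["t"])
E
```

```text
pics
{'time_s': 0.0, 'q': array([-1.78502688e-01,  5.28440780e-01,  1.43391393e+00,  2.22387124e-05,
        1.18137783e+00, -1.78486717e-01]), 'qvel': array([-0.00022744, -0.00047162,  0.00041412,  0.00063503, -0.0001523 ,
        0.00091652]), 'effort': array([ 2.50220628e-04, -4.42344439e+01, -1.78024775e+01, -2.06930472e-04,
        8.36740597e-03,  2.24214921e-05]), 'tool_pos': array([6.24315590e+02, 1.57176850e-01, 2.44345474e+02]), 'ee_rot': array([[ 2.48573136e-05,  9.99997790e-01, -2.10223584e-03],
       [ 9.99999920e-01, -2.40160547e-05,  4.00197699e-04],
       [ 4.00146327e-04, -2.10224562e-03, -9.99997710e-01]]), 'wrist_force': array([-0.88104896, -0.59141446, -0.42789085]), 'ft_torque': array([-0.01615034, -0.03788181,  0.02948235]), 'width': 85.6214107408558} 14.0
scene 402.5478394317385 282.00617458519184 206.72595790658815 [[-0.165, 0.986, -0.001], [0.714, 0.118, -0.691], [-0.681, -0.115, -0.723]] [ 130.71286031 -346.88985458 1410.08665781]
side 389.49657976310647 287.55412246456956 202.93894273422967 [[0.93, -0.367, -0.017], [-0.294, -0.716, -0.634], [0.221, 0.594, -0.773]] [-563.69130071  191.04960646  848.31503273]
wrist 359.17202836056026 281.56812869542705 204.89618314872547 [[1.0, -0.0, -0.003], [0.001, -0.945, 0.328], [-0.003, -0.328, -0.945]] [-623.04022647  -42.9441471   382.13982405]
```

View pics/scene0.png

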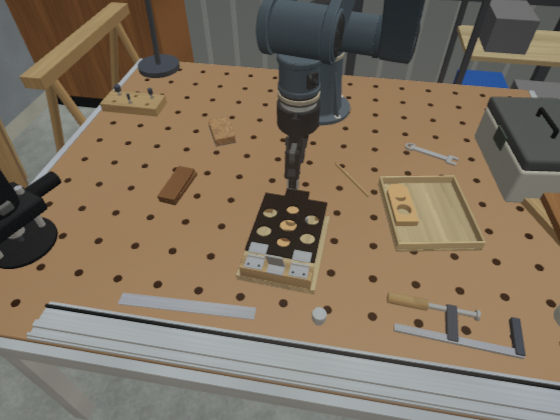

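View pics/side0.png

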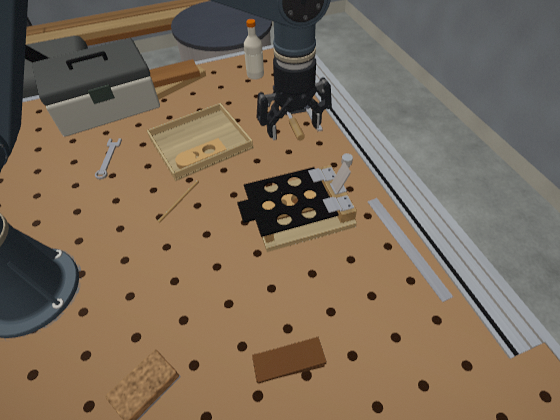

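View pics/wrist0.png

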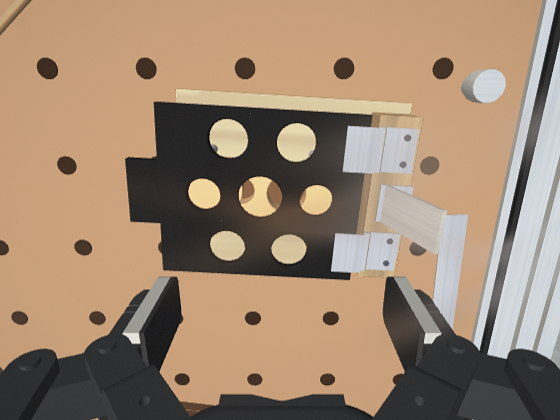

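```bash
cat > h.py <<'E'
import numpy as np,cv2
def load(n):
    return dict(np.load(n))
def ray(d,u,v,z):
    K=np.array([(u-d["cx"])/d["fx"],(v-d["cy"])/d["fy"],1.0]); R=d["R"];C=-R.T@d["t"]; w=R.T@K
    return C+w*(z-C[2])/w[2]
def cloud(d):
    v,u=np.mgrid[:420,:560]; Z=d["z_map"]
    P=np.stack([(u-d["cx"])/d["fx"]*Z,(v-d["cy"])/d["fy"]*Z,Z],-1)
    X=(P-d["t"])@d["R"]; X[Z<=0]=np.nan
    return X
def snap(n,name):
    from plant import vision
    d=vision.snapshot(n); cv2.imwrite(f"pics/{name}.png",d["frame"][:,:,::-1]); np.savez(name+".npz",**d); return d
def tri(d1,p1,d2,p2):
    A=[];b=[]
    for d,p in((d1,p1),(d2,p2)):
        R,t=d["R"],d["t"]
        a=(p[0]-d["cx"])/d["fx"];c=(p[1]-d["cy"])/d["fy"]
        for k,(m) in ((0,a),(1,c)):
            A.append(R[k]-m*R[2]);b.append(m*t[2]-t[k])
    return np.linalg.lstsq(np.array(A),np.array(b),rcond=None)[0]
E
python3 - <<'E'
from h import *
W=load("wrist0.npz");S=load("side0.npz");C=load("scene0.npz")
# black leaf mask in wrist
f=W["frame"].astype(int)
m=(f.max(2)<45).astype(np.uint8); m[275:]=0
n,l,st,_=cv2.connectedComponentsWithStats(m); print(st[st[:,4]>300])
for u,v in[(127,157),(130,221),(155,102),(163,269),(350,279)]: print((u,v),ray(W,u,v,60).round(1))
for nm,d in(("w",W),("s",S),("c",C)):
    X=cloud(d); Z=X[...,2]; ok=np.isfinite(Z)
    hsv=cv2.cvtColor(d["frame"],cv2.COLOR_RGB2HSV)
    dark=(d["frame"].max(2)<45)&ok&(Z>50)&(Z<70)&(np.hypot(X[...,0],X[...,1])>400)
    p=X[dark]; print(nm,"leaf",len(p),np.median(p,0).round(1) if len(p) else'',cv2.minAreaRect(p[:,:2].astype(np.float32)) if len(p) else '')
    br=ok&(Z>15)&(Z<32)&(X[...,1]<-150)&(hsv[...,2]<150)&(np.hypot(X[...,0],X[...,1])>350)
    p=X[br]; 
    if len(p): print(nm,"pile",len(p),np.median(p,0),cv2.minAreaRect(p[:,:2].astype(np.float32)))
E
```

```text
[[     0      0    560    420 222050]
 [   538      0     22     92    379]
 [   126    102    229    108   8942]
 [   129    191     84     66   2076]
 [   235    249    115     26   1257]]
(127, 157) [486.7  20.5  60. ]
(130, 221) [480.9 -40.3  60. ]
(155, 102) [516.9  67.3  60. ]
(163, 269) [506.4 -91.1  60. ]
(350, 279) [ 691.2 -102.    60. ]
w leaf 12599 [552.9  16.2  60. ] ((588.831787109375, -16.91595458984375), (160.10708618164062, 211.73890686035156), 86.5985336303711)
w pile 23 [ 503.87116014 -328.22595644   17.34952268] ((503.52410888671875, -329.19476318359375), (10.310853958129883, 3.95861554145813), 0.5811728239059448)
s leaf 3233 [585.1 -27.3  60.3] ((589.5953369140625, -18.21520233154297), (159.82687377929688, 212.62277221679688), 86.97228240966797)
s pile 3358 [ 427.36579963 -336.92475576   25.19832484] ((549.8673095703125, -274.21685791015625), (267.05560302734375, 759.0804443359375), 80.01311492919922)
c leaf 1125 [583.8 -25.2  60.8] ((-76.2593994140625, 270.3453369140625), (911.0875244140625, 1746.72216796875), 37.30651092529297)
c pile 2098 [ 254.77423709 -539.83821511   23.57231039] ((352.7963562011719, -488.4292907714844), (1268.50048828125, 506.7773132324219), 8.82307243347168)
```

```bash
python3 - <<'E'
from h import *
S=load("side0.npz");C=load("scene0.npz")
for nm,d,box in(("s",S,(230,320,345,400)),("c",C,(145,155,210,215))):
    X=cloud(d); x0,y0,x1,y1=box
    f=d["frame"]; hsv=cv2.cvtColor(f,cv2.COLOR_RGB2HSV)
    Z=X[...,2]
    m=np.zeros(Z.shape,bool); m[y0:y1,x0:x1]=True
    top=m&(Z>19)&(Z<30); p=X[top]; print(nm,len(p),np.median(p,0).round(1),cv2.minAreaRect(p[:,:2].astype(np.float32)))
    ys,xs=np.nonzero(top); r=cv2.minAreaRect(np.stack([xs,ys],1).astype(np.float32)); 
    # colour mask
    cm=(m&(hsv[...,2]<140)&(hsv[...,0]<15)&(hsv[...,1]>100)).astype(np.uint8)
    n,l,st,_=cv2.connectedComponentsWithStats(cm); i=1+st[1:,4].argmax(); print(st[i])
    cs=cv2.findContours((l==i).astype(np.uint8),cv2.RETR_EXTERNAL,cv2.CHAIN_APPROX_NONE)[0][0]
    ap=cv2.approxPolyDP(cs,3,True)[:,0]; print([(tuple(int(v) for v in q),ray(d,*q,24).round(1).tolist()) for q in ap])
# tray
for nm,d,box in(("s",S,(140,95,260,185)),("c",C,(370,165,490,260))):
    X=cloud(d); x0,y0,x1,y1=box; Z=X[...,2]
    m=np.zeros(Z.shape,bool); m[y0:y1,x0:x1]=True
    top=m&(Z>27)&(Z<34);p=X[top]; print(nm,"rim",len(p),cv2.minAreaRect(p[:,:2].astype(np.float32)))
    top=m&(Z>20)&(Z<27);p=X[top]; hsv=cv2.cvtColor(d["frame"],cv2.COLOR_RGB2HSV)
    print(" blank-ish z",len(p),np.median(p,0),cv2.minAreaRect(p[:,:2].astype(np.float32)))
    top=m&(Z>2)&(Z<10);p=X[top]; print(" floor",len(p),np.median(p[:,2]))
for n,d,b in(("a",S,(130,90,360,400)),("b",C,(140,150,490,300))):
    pass
cv2.imwrite("pics/traypile.png",np.vstack([cv2.resize(S["frame"][95:185,140:260,::-1],None,fx=3,fy=3),cv2.resize(S["frame"][320:400,235:355,::-1],None,fx=3,fy=3)]))
E
```

```text
s 1964 [ 469.  -351.8   24.4] ((470.57012939453125, -350.65020751953125), (51.21857452392578, 129.94190979003906), 83.75769805908203)
[ 252  337   75   46 2167]
[((318, 338), [536.4, -336.9, 24.0]), ((252, 355), [408.6, -320.1, 24.0]), ((256, 381), [400.9, -366.3, 24.0]), ((297, 372), [475.3, -379.5, 24.0]), ((308, 380), [488.4, -399.5, 24.0]), ((308, 371), [494.5, -385.3, 24.0]), ((326, 362), [531.7, -383.1, 24.0])]
c 654 [ 477.7 -347.9   25.7] ((471.3852844238281, -348.9791259765625), (53.298431396484375, 134.13768005371094), 83.57966613769531)
[158 166  39  39 800]
[((193, 169), [411.7, -321.3, 24.0]), ((174, 167), [412.2, -377.9, 24.0]), ((158, 195), [528.5, -380.4, 24.0]), ((160, 201), [549.0, -366.8, 24.0]), ((175, 204), [553.1, -323.9, 24.0]), ((195, 176), [439.4, -306.4, 24.0])]
s rim 647 ((448.1083984375, 387.8382568359375), (240.63307189941406, 340.29486083984375), 10.24842357635498)
 blank-ish z 952 [442.56586082 262.62412795  24.39485624] ((447.6856689453125, 387.53961181640625), (238.99017333984375, 339.5928955078125), 10.432437896728516)
 floor 4018 5.798003111470519
c rim 754 ((460.4283142089844, 328.492431640625), (243.9402313232422, 212.32046508789062), 10.593111991882324)
 blank-ish z 1151 [452.22651507 269.97092167  24.28869016] ((461.8815002441406, 327.2549133300781), (241.2711181640625, 210.77786254882812), 10.6884126663208)
 floor 4615 6.131272073261049
```

View pics/traypile.png

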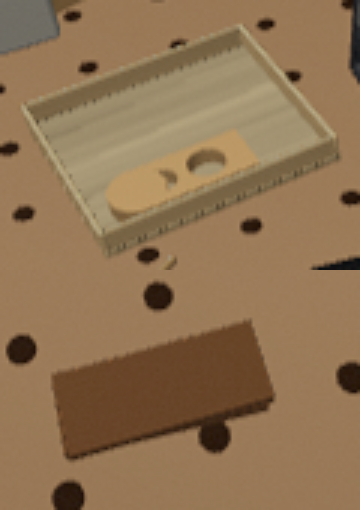

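>>> jog_arm:
  motion:
    - {"x": -0.03,"y": -0.003,"z": -0.01,"spin": -0.18}
    - {"x": -0.03,"y": -0.003,"z": -0.02,"spin": -0.18}
    - {"x": -0.03,"y": -0.003,"z": -0.02,"spin": -0.18}
    - {"x": -0.03,"y": -0.003,"z": -0.02,"spin": -0.18}
    - {"x": -0.012,"y": 0,"z": -0.02,"spin": -0.18}

```text
invalid input at $.motion[0]: expected keys jaw, x, y, z, spin
```

>>> jog_arm:
  motion:
    - {"spin": -0.18}
    - {"spin": -0.18}
    - {"spin": -0.18}
    - {"spin": -0.18}
    - {"spin": -0.01}

```text
invalid input at $.motion[0]: expected keys jaw, x, y, z, spin
```

```bash
python3 - <<'E'
from h import *
from plant import readout
s=readout.state();print(s["time_s"],s["tool_pos"],s["ee_rot"].round(3).tolist(),s["width"],s["q"])
W=snap("wrist","w1"); X=cloud(W);Z=X[...,2]
m=(W["frame"].max(2)<45)&(abs(Z-60)<5)
p=X[m];print(cv2.minAreaRect(p[:,:2].astype(np.float32)),np.median(p[:,2]))
E
```

```text
0.15 [6.24473898e+02 1.19564514e-01 2.44540952e+02] [[0.0, 1.0, -0.002], [1.0, -0.0, 0.0], [0.0, -0.002, -1.0]] 85.50645538487456 [-1.78504719e-01  5.28276925e-01  1.43361587e+00 -7.04372867e-06
  1.18138795e+00 -1.78497198e-01]
((588.5827026367188, -16.653350830078125), (160.14776611328125, 211.5892333984375), 86.88615417480469) 60.038206455492556
```

View pics/w1.png

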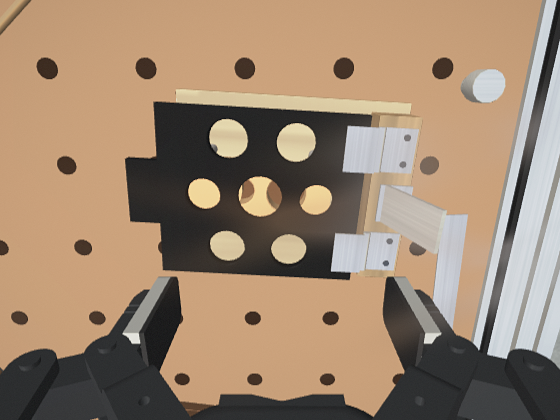

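The view is unchanged: the leaf's tab is at px (127–130, 157–221). Both moves were refused because every row needs all five keys.

>>> jog_arm:
  motion:
    - {"jaw": 1,"x": -0.03,"y": -0.003,"z": -0.01,"spin": -0.18}
    - {"jaw": 1,"x": -0.03,"y": -0.003,"z": -0.02,"spin": -0.18}
    - {"jaw": 1,"x": -0.03,"y": -0.003,"z": -0.02,"spin": -0.18}
    - {"jaw": 1,"x": -0.03,"y": -0.003,"z": -0.02,"spin": -0.18}
    - {"jaw": 1,"x": -0.012,"y": 0,"z": -0.02,"spin": -0.18}

```text
time_s: 0.82
tool_pos: [490.9, -11.8, 154.8]
ee_rot: [[0.787, 0.617, -0.002], [0.617, -0.787, 0.0], [-0.001, -0.001, -1.0]]
wrist_force: [0.2, 0.8, 0.5]
width: 85.5
```

>>> jog_arm:
  motion:
    - {"jaw": 1,"x": 0,"y": 0,"z": 0,"spin": -0.18}
    - {"jaw": 1,"x": 0,"y": 0,"z": 0,"spin": -0.18}
    - {"jaw": 1,"x": 0,"y": 0,"z": 0,"spin": -0.18}
    - {"jaw": 1,"x": 0,"y": 0,"z": 0,"spin": -0.18}
    - {"jaw": 1,"x": 0,"y": 0,"z": 0,"spin": -0.01}

```text
time_s: 1.45
tool_pos: [493.0, -12.0, 155.3]
ee_rot: [[0.998, -0.058, -0.0], [-0.058, -0.998, 0.0], [-0.0, -0.0, -1.0]]
wrist_force: [1.3, -1.3, 0.9]
width: 85.4
```

```bash
python3 - <<'E'
from h import *
from plant import readout
s=readout.state();print(s["time_s"],s["tool_pos"],s["ee_rot"].round(3).tolist(),s["width"],s["q"])
W=snap("wrist","w2"); X=cloud(W);Z=X[...,2]
m=(W["frame"].max(2)<45)&(abs(Z-60)<5)
p=X[m];print(cv2.minAreaRect(p[:,:2].astype(np.float32)),np.median(p[:,2]))
E
```

```text
1.45 [493.01896211 -12.00419834 155.26368673] [[0.998, -0.058, -0.0], [-0.058, -0.998, 0.0], [-0.0, -0.0, -1.0]] 85.37612294792926 [-2.51362472e-01  4.92806949e-01  1.84640295e+00 -6.82621982e-06
  8.02420847e-01  1.37716787e+00]
((564.0818481445312, -15.392623901367188), (159.84397888183594, 110.91764068603516), 86.67494201660156) 59.97787496231254
```

View pics/w2.png

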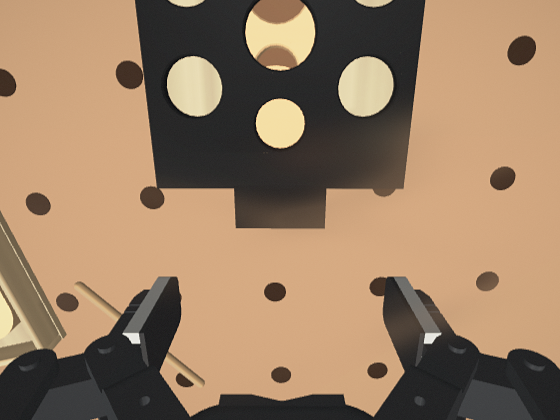

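The tab (px 235–326 × 190–228) is centred between the fingers and square to them. I'm descending and gripping it by its sides.

```bash
python3 - <<'E'
from h import *
W=load("w2.npz")
for p in [(235,228),(326,228),(281,228),(281,188)]: print(p,ray(W,*p,60).round(1))
E
```

```text
(235, 228) [484.5  19.7  60. ]
(326, 228) [481.  -41.6  60. ]
(281, 228) [482.7 -11.3  60. ]
(281, 188) [510.8 -12.9  60. ]
```

>>> jog_arm:
  motion:
    - {"jaw": 1,"x": 0,"y": 0,"z": -0.05,"spin": 0}
    - {"jaw": 1,"x": 0,"y": 0,"z": -0.03,"spin": 0}
    - {"jaw": 1,"x": 0,"y": 0,"z": 0,"spin": 0}

```text
time_s: 1.88
tool_pos: [491.5, -11.6, 73.6]
ee_rot: [[0.998, -0.057, -0.005], [-0.057, -0.998, 0.001], [-0.005, -0.001, -1.0]]
wrist_force: [-0.9, 0.3, 0.4]
width: 85.5
```

>>> jog_arm:
  motion:
    - {"jaw": 1,"x": 0,"y": 0,"z": -0.02,"spin": 0}
    - {"jaw": 0.6,"x": 0,"y": 0,"z": 0,"spin": 0}
    - {"jaw": 0,"x": 0,"y": 0,"z": 0,"spin": 0}
    - {"jaw": 0,"x": 0,"y": 0,"z": 0,"spin": 0}
    - {"jaw": 0,"x": 0,"y": 0,"z": 0,"spin": 0}

```text
time_s: 2.5
tool_pos: [493.4, -10.9, 57.1]
ee_rot: [[0.998, -0.06, 0.002], [-0.06, -0.998, 0.001], [0.002, -0.001, -1.0]]
wrist_force: [0.1, 6.1, 4.8]
width: 58.2
```

```bash
python3 - <<'E'
from h import *
snap("side","s3"); snap("wrist","w3")
S=load("s3.npz"); cv2.imwrite("pics/s3c.png",cv2.resize(S["frame"][120:290,180:400,::-1],None,fx=3,fy=3))
H=np.array([707.3,52]);
def P(t,r=215,h=4): return H+r*np.array([-np.cos(t),np.sin(t)])+h*np.array([np.sin(t),np.cos(t)])
p=P(0)
for t in np.arange(.1,1.96,.1):
    q=P(t);print(round(t,2),(q-p).round(1));p=q
E
```

```text
0.1 [ 1.5 21.4]
0.2 [ 3.6 21.2]
0.3 [ 5.7 20.7]
0.4 [ 7.7 20.1]
0.5 [ 9.7 19.2]
0.6 [11.6 18.1]
0.7 [13.3 16.9]
0.8 [14.9 15.5]
0.9 [16.4 13.9]
1.0 [17.7 12.2]
1.1 [18.8 10.3]
1.2 [19.8  8.4]
1.3 [20.5  6.4]
1.4 [21.1  4.3]
1.5 [21.4  2.2]
1.6 [21.5  0. ]
1.7 [21.4 -2.1]
1.8 [21.1 -4.2]
1.9 [20.5 -6.3]
```

View pics/s3c.png

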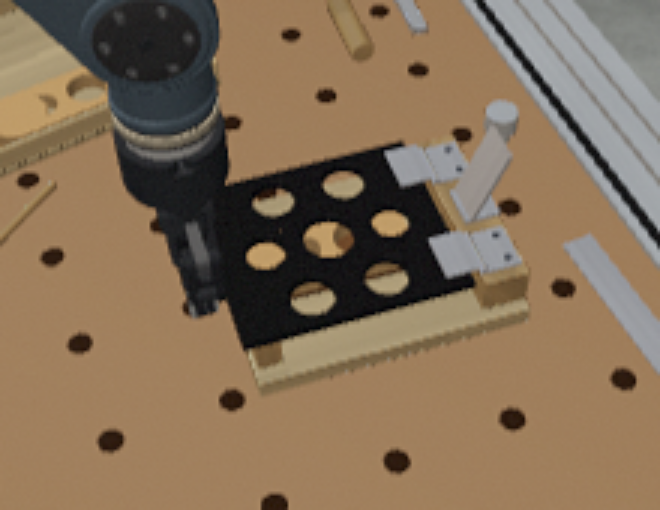

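View pics/w3.png

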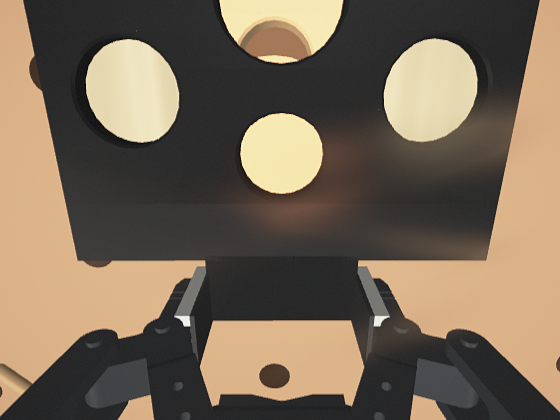

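The side and wrist views show the pads on both edges of the tab (px 205–360 in the wrist view). I'm starting the arc.

>>> jog_arm:
  motion:
    - {"jaw": 0,"x": 0.0015,"y": 0,"z": 0.0214,"spin": 0}
    - {"jaw": 0,"x": 0.0036,"y": -0.0002,"z": 0.0212,"spin": 0}
    - {"jaw": 0,"x": 0.0057,"y": -0.0003,"z": 0.0207,"spin": 0}
    - {"jaw": 0,"x": 0.0077,"y": -0.0005,"z": 0.0201,"spin": 0}

```text
time_s: 3.1
tool_pos: [515.7, -12.3, 140.8]
ee_rot: [[0.998, -0.06, 0.01], [-0.06, -0.998, 0.001], [0.01, -0.001, -1.0]]
wrist_force: [13.2, 5.2, -9.8]
width: 57.8
```

```bash
python3 - <<'E'
from h import *
S=snap("side","s4"); snap("wrist","w4"); cv2.imwrite("pics/s4c.png",cv2.resize(S["frame"][100:290,180:400,::-1],None,fx=2.5,fy=2.5))
from plant import readout
s=readout.state();print(s["tool_pos"],s["wrist_force"],s["ft_torque"],s["width"])
E
```

```text
[516.35954125 -12.26971604 141.89914773] [ 8.34413254  6.29311243 -8.11631318] [ 1.09048287 -1.00238948  0.49252175] 58.20016893783557
```

View pics/s4c.png

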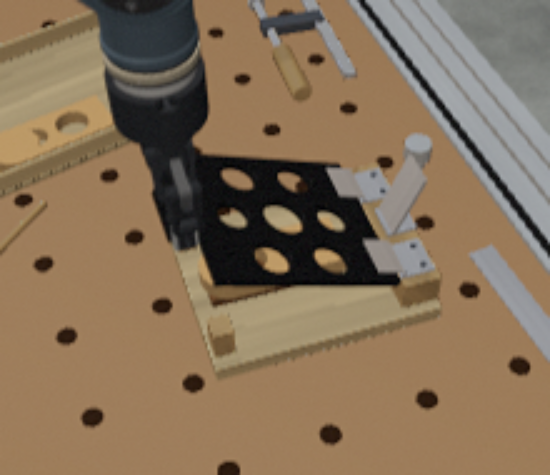

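View pics/w4.png

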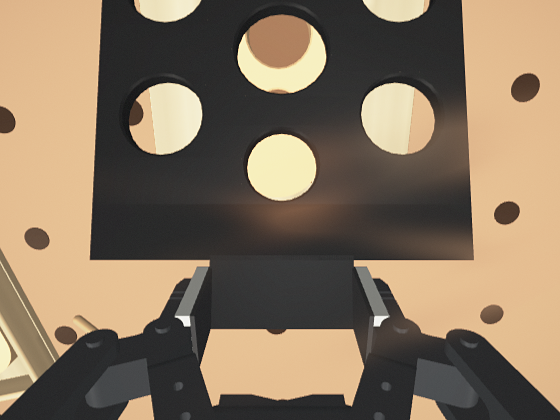

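The leaf is rising with the tab still held between the pads. I'm continuing the arc.

>>> jog_arm:
  motion:
    - {"jaw": 0,"x": 0.0097,"y": -0.0006,"z": 0.0192,"spin": 0}
    - {"jaw": 0,"x": 0.0116,"y": -0.0007,"z": 0.0181,"spin": 0}
    - {"jaw": 0,"x": 0.0133,"y": -0.0008,"z": 0.0169,"spin": 0}
    - {"jaw": 0,"x": 0.0149,"y": -0.0009,"z": 0.0155,"spin": 0}
    - {"jaw": 0,"x": 0.0164,"y": -0.001,"z": 0.0139,"spin": 0}

```text
time_s: 3.82
tool_pos: [579.3, -15.9, 222.3]
ee_rot: [[0.998, -0.059, 0.004], [-0.059, -0.998, 0.002], [0.004, -0.002, -1.0]]
wrist_force: [9.8, 2.8, -17.3]
width: 58.0
```

>>> jog_arm:
  motion:
    - {"jaw": 0,"x": 0.0177,"y": -0.001,"z": 0.0122,"spin": 0}
    - {"jaw": 0,"x": 0.0188,"y": -0.0011,"z": 0.0103,"spin": 0}
    - {"jaw": 0,"x": 0.0198,"y": -0.0011,"z": 0.0084,"spin": 0}
    - {"jaw": 0,"x": 0.0205,"y": -0.0012,"z": 0.0064,"spin": 0}

```text
time_s: 4.32
tool_pos: [652.4, -20.1, 258.9]
ee_rot: [[0.998, -0.057, -0.006], [-0.057, -0.998, 0.002], [-0.006, -0.002, -1.0]]
wrist_force: [1.5, 0.9, -11.8]
width: 57.5
```

```bash
python3 - <<'E'
from h import *
S=snap("side","s5"); cv2.imwrite("pics/s5c.png",cv2.resize(S["frame"][20:290,180:400,::-1],None,fx=2,fy=2))
from plant import readout
s=readout.state();print(s["tool_pos"],s["wrist_force"],s["ft_torque"],s["width"])
E
```

```text
[656.04990996 -20.38774981 259.67310319] [ 3.57118583  2.0486726  -6.93665212] [0.80195607 0.00502333 0.90174661] 57.58634616130949
```

View pics/s5c.png

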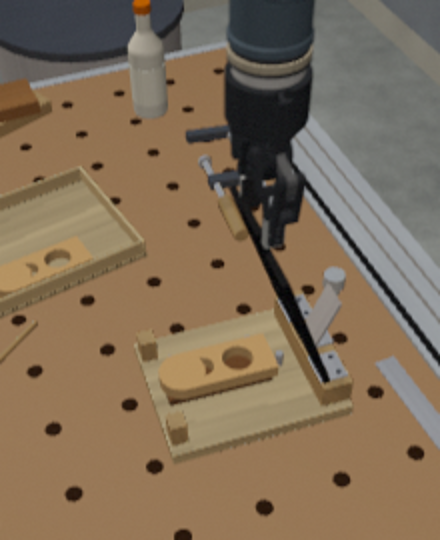

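The leaf is at about 1.3 rad and still held. The blank in the jig is visible now. I'm carrying the leaf on to about 1.9.

>>> jog_arm:
  motion:
    - {"jaw": 0,"x": 0.0211,"y": -0.0012,"z": 0.0043,"spin": 0}
    - {"jaw": 0,"x": 0.0214,"y": -0.0012,"z": 0.0022,"spin": 0}
    - {"jaw": 0,"x": 0.0215,"y": -0.0012,"z": 0,"spin": 0}
    - {"jaw": 0,"x": 0.0214,"y": -0.0012,"z": -0.0021,"spin": 0}
    - {"jaw": 0,"x": 0.0211,"y": -0.0012,"z": -0.0042,"spin": 0}

```text
time_s: 5.0
tool_pos: [761.5, -25.5, 262.6]
ee_rot: [[0.998, -0.058, 0.003], [-0.058, -0.998, 0.002], [0.003, -0.003, -1.0]]
wrist_force: [0.7, 1.2, -0.2]
width: 43.4
```

>>> jog_arm:
  motion:
    - {"jaw": 0,"x": 0.0205,"y": -0.0012,"z": -0.0063,"spin": 0}
    - {"jaw": 0,"x": 0,"y": 0,"z": 0,"spin": 0}

```text
time_s: 5.25
tool_pos: [781.7, -28.8, 254.0]
ee_rot: [[0.998, -0.059, 0.001], [-0.059, -0.998, -0.001], [0.001, 0.001, -1.0]]
wrist_force: [0.4, -0.4, 0.6]
width: 3.2
```

```bash
python3 - <<'E'
from h import *
S=snap("side","s6"); cv2.imwrite("pics/s6c.png",cv2.resize(S["frame"][20:290,180:400,::-1],None,fx=2,fy=2))
from plant import readout
s=readout.state();print(s["tool_pos"],s["wrist_force"],s["ft_torque"],s["width"])
E
```

```text
[780.98042391 -28.72657544 254.2005352 ] [ 1.04913464  0.46071461 -0.46764459] [-0.01943894 -0.06011873 -0.03564723] 0.4873887124495955
```

View pics/s6c.png

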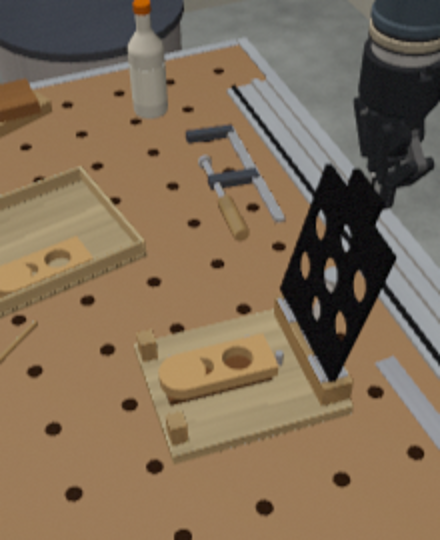

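```bash
python3 - <<'E'
from h import *
S=load("s6.npz")
X=cloud(S); m=(S["frame"].max(2)<40); m[:, :315]=0; m[:95]=0; m[215:]=0; m[:,380:]=0
p=X[m&np.isfinite(X[...,2])]
c,s=np.cos(-.0577),np.sin(-.0577)
xl=(p[:,0]-707.3)*c+(p[:,1]+24.2)*s; yl=-(p[:,0]-707.3)*s+(p[:,1]+24.2)*c; z=p[:,2]-52
for a in range(20,240,20):
    k=(z>a)&(z<a+20); 
    if k.sum(): print(a,k.sum(),np.percentile(xl[k],[5,50,95]).round(1),np.percentile(yl[k],[5,50,95]).round(1))
C=snap("scene","c6"); cv2.imwrite("pics/c6c.png",cv2.resize(C["frame"][60:330,150:400,::-1],None,fx=2,fy=2))
E
```

```text
20 303 [ 5.8  8.8 13.1] [-77.9  -7.4  68.3]
40 290 [11.1 14.2 19.9] [-78.3 -23.8  68.5]
60 224 [16.4 19.4 25.2] [-78.7 -12.   72.5]
80 268 [21.6 24.5 29.4] [-78.7 -14.8  69.8]
100 301 [26.4 29.6 34.8] [-78.9 -28.5  69.7]
120 265 [31.7 34.9 39.8] [-78.7  -8.4  71.4]
140 311 [37.  39.8 44.1] [-79.  -21.6  70.8]
160 400 [41.8 44.5 47.5] [-78.3 -14.6  68.7]
180 391 [46.7 49.2 54.6] [-77.  -13.5  65.4]
200 258 [52.1 55.7 78.5] [-29.3 -11.8  23.5]
220 81 [61.8 63.9 72.1] [-33.2 -10.3  21.5]
```

View pics/c6c.png

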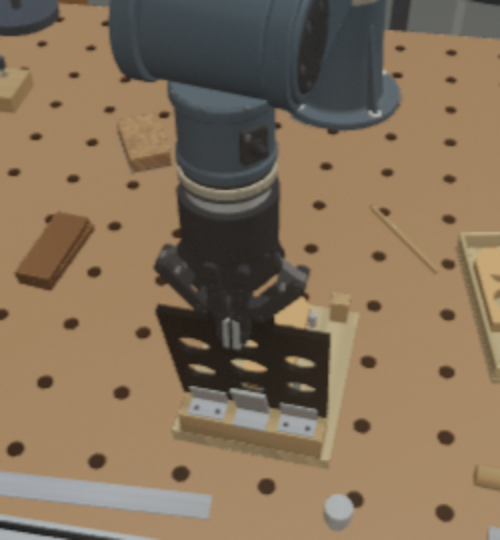

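The leaf is at about 1.83 rad and rests on the shut fingers, which are on its far side. I'm lowering it to its stop by moving away slowly, then going up.

>>> jog_arm:
  motion:
    - {"jaw": 0,"x": 0.007,"y": 0,"z": 0,"spin": 0}
    - {"jaw": 0,"x": 0.007,"y": 0,"z": 0,"spin": 0}
    - {"jaw": 0,"x": 0.007,"y": 0,"z": 0,"spin": 0}
    - {"jaw": 0,"x": 0.007,"y": 0,"z": 0,"spin": 0}
    - {"jaw": 0,"x": 0.006,"y": 0,"z": 0,"spin": 0}

```text
time_s: 5.98
tool_pos: [815.5, -28.5, 253.3]
ee_rot: [[0.998, -0.059, -0.001], [-0.059, -0.998, 0.0], [-0.001, -0.0, -1.0]]
wrist_force: [0.7, -0.3, -0.3]
width: -0.0
```

```bash
cat >leaf.py <<'E'
from h import *
def leafang(S):
    X=cloud(S); m=(S["frame"].max(2)<40); m[:, :315]=0; m[:95]=0; m[215:]=0; m[:,400:]=0
    p=X[m&np.isfinite(X[...,2])]
    c,s=np.cos(-.0577),np.sin(-.0577)
    xl=(p[:,0]-707.3)*c+(p[:,1]+24.2)*s; z=p[:,2]-52
    A=[(np.mean([a,a+20]),np.median(xl[(z>a)&(z<a+20)])) for a in range(20,180,20) if ((z>a)&(z<a+20)).sum()>20]
    A=np.array(A); k=np.polyfit(A[:,0],A[:,1],1); return np.pi/2+np.arctan(k[0]),len(A)
E
python3 - <<'E'
from leaf import *
from plant import readout
s=readout.state();print(s["tool_pos"],s["wrist_force"])
S=snap("side","s7");print(leafang(S)); cv2.imwrite("pics/s7c.png",cv2.resize(S["frame"][20:290,180:420,::-1],None,fx=2,fy=2))
E
```

```text
[815.54534832 -28.52369098 253.31516718] [ 0.67921247 -0.34164236 -0.27827186]
(np.float64(1.9524505757187274), 8)
```

View pics/s7c.png

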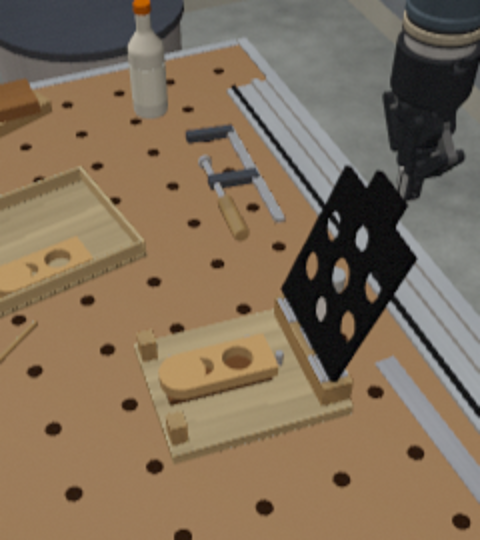

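The leaf is open at 1.95 rad on its stop. I'm retreating over the top.

>>> jog_arm:
  motion:
    - {"jaw": 0,"x": 0,"y": 0,"z": 0.04,"spin": 0}
    - {"jaw": 0,"x": 0,"y": 0,"z": 0.03,"spin": 0}
    - {"jaw": 0,"x": -0.04,"y": 0,"z": 0,"spin": 0}
    - {"jaw": 1,"x": -0.06,"y": 0,"z": 0,"spin": 0}
    - {"jaw": 1,"x": -0.06,"y": 0.004,"z": -0.02,"spin": 0}

```text
time_s: 6.65
tool_pos: [655.5, -25.0, 305.5]
ee_rot: [[0.998, -0.059, 0.005], [-0.059, -0.998, -0.001], [0.005, 0.001, -1.0]]
wrist_force: [0.8, 0.3, -0.2]
width: 35.8
```

>>> jog_arm:
  motion:
    - {"jaw": 1,"x": -0.05,"y": 0.004,"z": -0.035,"spin": 0}
    - {"jaw": 1,"x": -0.005,"y": 0.003,"z": -0.06,"spin": 0}
    - {"jaw": 1,"x": 0,"y": 0,"z": -0.04,"spin": 0}
    - {"jaw": 1,"x": 0,"y": 0,"z": 0,"spin": 0}

```text
time_s: 7.15
tool_pos: [598.7, -17.2, 166.1]
ee_rot: [[0.998, -0.059, -0.007], [-0.059, -0.998, 0.002], [-0.007, -0.001, -1.0]]
wrist_force: [0.7, 0.6, 0.6]
width: 85.4
```

```bash
python3 - <<'E'
from leaf import *
from plant import readout
s=readout.state();print(s["tool_pos"],s["wrist_force"],s["width"])
W=snap("wrist","w8"); S=snap("side","s8"); print(leafang(S))
for nm,d in(("w",W),("s",S)):
    X=cloud(d);Z=X[...,2]; hsv=cv2.cvtColor(d["frame"],cv2.COLOR_RGB2HSV)
    m=(Z>43)&(Z<53)&(abs(X[...,0]-603)<85)&(abs(X[...,1]+18)<45)&(d["frame"].max(2)>100)
    p=X[m]; print(nm,len(p),np.median(p,0),cv2.minAreaRect(p[:,:2].astype(np.float32)))
E
```

```text
[598.66307269 -17.15805859 166.08385899] [0.69240901 0.59972219 0.556942  ] 85.42240054245377
(np.float64(1.9533607493005722), 8)
w 11412 [603.71671765 -15.02009534  48.04916233] ((599.9403686523438, -15.14913558959961), (56.29436492919922, 140.3343963623047), 85.68457794189453)
s 935 [595.81643041 -16.55377777  48.36929131] ((600.6989135742188, -14.971397399902344), (59.3511848449707, 139.72035217285156), 86.12972259521484)
```

View pics/w8.png

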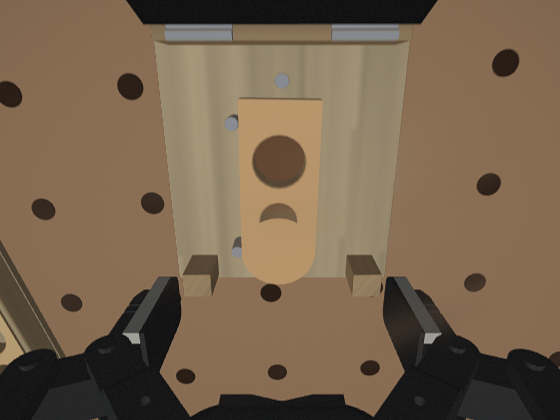

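Wrist view: the blank is at px (240–322, 98–283), its top at z = 48.0 and its centre at (600, −15), yaw −4.3°. I'm descending over it.

>>> jog_arm:
  motion:
    - {"jaw": 1,"x": 0,"y": 0.0024,"z": -0.06,"spin": -0.015}
    - {"jaw": 1,"x": 0,"y": 0,"z": -0.035,"spin": 0}
    - {"jaw": 1,"x": 0,"y": 0,"z": 0,"spin": 0}
    - {"jaw": 1,"x": 0,"y": 0,"z": 0,"spin": 0}

```text
time_s: 7.75
tool_pos: [603.3, -15.7, 76.3]
ee_rot: [[0.997, -0.074, 0.005], [-0.074, -0.997, -0.001], [0.005, 0.001, -1.0]]
wrist_force: [0.3, -0.1, 0.6]
width: 85.5
```

```bash
python3 - <<'E'
from leaf import *
from plant import readout
s=readout.state();print(s["tool_pos"],s["wrist_force"],s["width"],s["ee_rot"].round(3).tolist())
W=snap("wrist","w9"); S=snap("side","s9")
cv2.imwrite("pics/s9c.png",cv2.resize(S["frame"][100:290,180:400,::-1],None,fx=2.5,fy=2.5))
E
```

```text
[603.3033163  -15.67645088  76.27010556] [ 0.34180973 -0.10820975  0.57655072] 85.48586998314187 [[0.997, -0.074, 0.005], [-0.074, -0.997, -0.001], [0.005, 0.001, -1.0]]
```

View pics/w9.png

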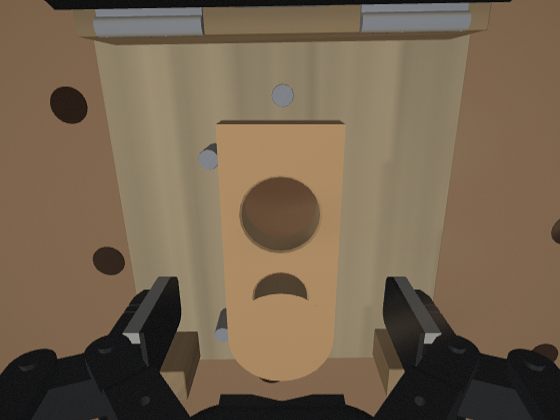

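View pics/s9c.png

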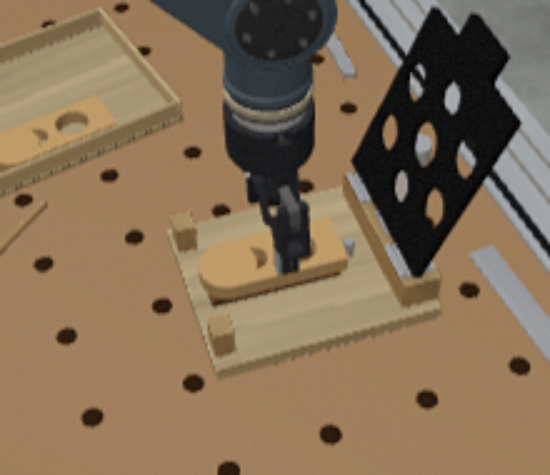

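```bash
python3 - <<'E'
from leaf import *
d=load("w9.npz");X=cloud(d);Z=X[...,2]
m=(Z>44)&(Z<53)&(abs(X[...,0]-603)<85)&(abs(X[...,1]+18)<45)&(d["frame"].max(2)>100)
m=cv2.morphologyEx(m.astype(np.uint8),cv2.MORPH_OPEN,np.ones((5,5)))>0
p=X[m];print(cv2.minAreaRect(p[:,:2].astype(np.float32)),np.median(Z[m]))
m=(Z>36)&(Z<40.5)&(abs(X[...,0]-603)<90)&(abs(X[...,1]-20)<12)
p=X[m];print(len(p),p.mean(0) if len(p) else 0)
m=(Z<130)&(Z>45)&(abs(X[...,0]-603)<20)&(abs(X[...,1]+15)>38)&(abs(X[...,1]+15)<60)
p=X[m];print("finger",len(p),np.percentile(p[:,2],[0,1,5,50]))
E
```

```text
((600.1244506835938, -15.215839385986328), (56.49522018432617, 139.77127075195312), 85.62567138671875) 48.10495995766641
503 [618.91888733  17.32095644  37.97777525]
finger 14845 [ 75.05321145  78.08310897  83.15505761 113.55127231]
```

The finger-tip height confirms the setback model: tips are about TCP−1 fully open and about TCP−9 at 56 mm. I'm gripping the blank.

>>> jog_arm:
  motion:
    - {"jaw": 1,"x": -0.002,"y": 0.0005,"z": -0.033,"spin": 0}
    - {"jaw": 0.8,"x": 0,"y": 0,"z": 0,"spin": 0}
    - {"jaw": 0.7,"x": 0,"y": 0,"z": 0,"spin": 0}
    - {"jaw": 0,"x": 0,"y": 0,"z": 0,"spin": 0}
    - {"jaw": 0,"x": 0,"y": 0,"z": 0,"spin": 0}

```text
time_s: 8.48
tool_pos: [600.5, -15.0, 42.8]
ee_rot: [[0.997, -0.074, 0.004], [-0.074, -0.997, -0.001], [0.004, 0.0, -1.0]]
wrist_force: [0.4, 0.5, 7.1]
width: 54.9
```

>>> jog_arm:
  motion:
    - {"jaw": 0,"x": 0,"y": 0,"z": 0,"spin": 0}
    - {"jaw": 0,"x": 0,"y": 0,"z": 0.01,"spin": 0}
    - {"jaw": 0,"x": 0,"y": 0,"z": 0.02,"spin": 0}

```text
time_s: 8.85
tool_pos: [598.2, -14.6, 70.8]
ee_rot: [[0.997, -0.074, -0.002], [-0.074, -0.997, 0.0], [-0.002, -0.0, -1.0]]
wrist_force: [0.9, 0.1, -0.3]
width: 54.9
```

```bash
python3 - <<'E'
from leaf import *
from plant import readout
s=readout.state();print(s["tool_pos"],s["wrist_force"],s["width"])
W=snap("wrist","w10"); S=snap("side","s10")
cv2.imwrite("pics/s10c.png",cv2.resize(S["frame"][100:290,180:400,::-1],None,fx=2.5,fy=2.5))
E
```

```text
[598.21537338 -14.5609014   70.84792897] [ 0.88008319  0.11394644 -0.26009417] 54.89593071709434
```

View pics/w10.png

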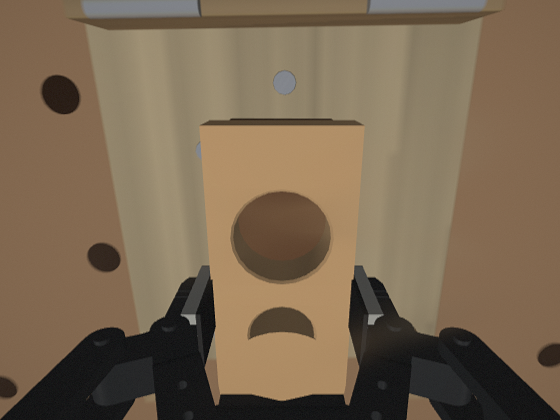

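View pics/s10c.png

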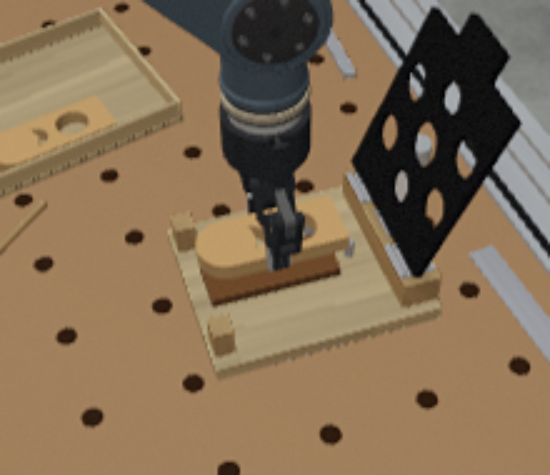

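The blank is in the grip, level, and the packer stayed behind. I'm lifting and carrying it to above the tray.

>>> jog_arm:
  motion:
    - {"jaw": 0,"x": 0,"y": 0,"z": 0.04,"spin": 0}
    - {"jaw": 0,"x": -0.01,"y": 0.02,"z": 0.04,"spin": 0.04}
    - {"jaw": 0,"x": -0.02,"y": 0.05,"z": 0,"spin": 0.06}
    - {"jaw": 0,"x": -0.021,"y": 0.055,"z": 0,"spin": 0.06}
    - {"jaw": 0,"x": -0.021,"y": 0.055,"z": 0,"spin": 0.06}

```text
time_s: 9.57
tool_pos: [526.1, 166.5, 150.7]
ee_rot: [[0.989, 0.146, -0.0], [0.146, -0.989, 0.0], [-0.0, -0.0, -1.0]]
wrist_force: [0.4, 1.0, -0.8]
width: 54.7
```

>>> jog_arm:
  motion:
    - {"jaw": 0,"x": -0.021,"y": 0.055,"z": 0,"spin": 0.04}
    - {"jaw": 0,"x": -0.021,"y": 0.055,"z": 0,"spin": 0}
    - {"jaw": 0,"x": -0.021,"y": 0.055,"z": 0,"spin": 0}
    - {"jaw": 0,"x": -0.015,"y": 0.045,"z": 0,"spin": 0}
    - {"jaw": 0,"x": 0,"y": 0,"z": 0,"spin": 0}

```text
time_s: 10.2
tool_pos: [447.2, 378.2, 150.4]
ee_rot: [[0.982, 0.19, -0.0], [0.19, -0.982, 0.0], [-0.0, -0.0, -1.0]]
wrist_force: [0.4, -0.4, -1.8]
width: 54.4
```

```bash
python3 - <<'E'
from leaf import *
from plant import readout
s=readout.state();print(s["tool_pos"],s["wrist_force"],s["width"],s["ee_rot"].round(3).tolist(),s["time_s"])
W=snap("wrist","w11"); S=snap("side","s11")
E
```

```text
[447.17829552 378.16946589 150.35868586] [ 0.39869358 -0.39962453 -1.80864656] 54.36071298464684 [[0.982, 0.19, -0.0], [0.19, -0.982, 0.0], [-0.0, -0.0, -1.0]] 10.2
```

View pics/w11.png

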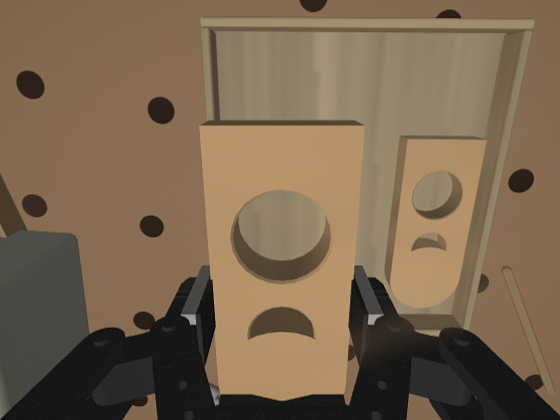

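View pics/s11.png

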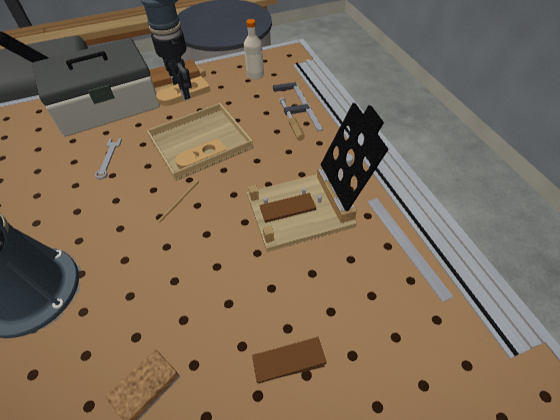

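```bash
python3 - <<'E'
from leaf import *
d=load("w11.npz");X=cloud(d);Z=X[...,2]
far=(abs(X[...,0]-460)<150)&(X[...,1]>200)&(X[...,1]<450)
u=np.arange(560)[None,:]; 
m=far&(abs(Z-24)<3)&(u>370); 
n,l,st,_=cv2.connectedComponentsWithStats(m.astype(np.uint8)); i=1+st[1:,4].argmax();p=X[l==i]
print("done",st[i],cv2.minAreaRect(p[:,:2].astype(np.float32)),np.median(p[:,2]))
m=far&(abs(Z-30)<2);p=X[m];print("rim",len(p),cv2.minAreaRect(p[:,:2].astype(np.float32)))
m=far&(abs(Z-6)<2);p=X[m];print("floor",len(p),np.median(p[:,2]),cv2.minAreaRect(p[:,:2].astype(np.float32)))
for q in [(201,20),(534,22)]: print("rim corner",ray(d,*q,30).round(1))
m=(Z>110)&(Z<165)&(u>190)&(u<370);m[300:]=0;p=X[m];print("held",np.median(p,0),cv2.minAreaRect(p[:,:2].astype(np.float32)))
m=(Z>40)&(u<90);p=X[m];print("box",np.percentile(p,[1,50,99],axis=0).round(0))
for n in("s11","scene0"):
    e=load(n+".npz");Y=cloud(e);z=Y[...,2];m=(z>40)&(z<400)&(abs(Y[...,0]-450)<160)&(Y[...,1]>430)&(Y[...,1]<800)
    print(n,np.percentile(Y[m],[1,50,99],axis=0).round(0), m.sum())
# rim sides in tray frame from scene + side
e=load("s11.npz")
for q in [(149,135),(223,106),(252,144),(176,176)]: print(q,ray(e,*q,30).round(1))
E
```

```text
done [  389   138    97   170 10063] ((444.47576904296875, 259.904296875), (140.67977905273438, 57.14014434814453), 10.296640396118164) 24.079621505131694
rim 6820 ((459.068115234375, 326.7510986328125), (238.8671112060547, 210.17922973632812), 10.571670532226562)
floor 37496 6.036575776143006 ((458.0423583984375, 326.48797607421875), (230.04776000976562, 200.75302124023438), 10.413069725036621)
rim corner [554.9 450.   30. ]
rim corner [593.1 246.   30. ]
held [491.45110358 386.14353414 155.43127737] ((481.7357177734375, 385.3367004394531), (69.65526580810547, 74.30467224121094), 11.023977279663086)
box [[294. 429.  41.]
 [366. 531.  86.]
 [449. 562. 218.]]
s11 [[291. 526.  41.]
 [341. 554. 124.]
 [528. 722. 151.]] 2351
scene0 [[292. 529.  41.]
 [370. 574. 104.]
 [461. 654. 150.]] 3148
(149, 135) [327.  379.9  30. ]
(223, 106) [561.3 428.6  30. ]
(252, 144) [589.9 229.1  30. ]
(176, 176) [367.3 188.   30. ]
```

Tray centre is (459.2, 326.7), yaw 10.6°, floor z 6.0, and the toolbox is clear. The held blank's underside is at TCP−12.9, so it should seat at a TCP z of about 19.

>>> jog_arm:
  motion:
    - {"jaw": 0,"x": 0.0035,"y": -0.006,"z": -0.04,"spin": -0.006}
    - {"jaw": 0,"x": 0,"y": 0,"z": -0.05,"spin": 0}
    - {"jaw": 0,"x": 0,"y": 0,"z": -0.03,"spin": 0}
    - {"jaw": 0,"x": 0,"y": 0,"z": 0,"spin": 0}

```text
time_s: 10.8
tool_pos: [451.5, 366.6, 28.4]
ee_rot: [[0.984, 0.176, -0.006], [0.176, -0.984, -0.003], [-0.006, 0.002, -1.0]]
wrist_force: [0.2, 0.1, -1.5]
width: 54.8
```

```bash
python3 - <<'E'
from leaf import *
from plant import readout
for i in range(3):
    s=readout.state();print(s["tool_pos"],s["wrist_force"],s["width"])
    snap("wrist","w12")
E
```

```text
[451.47828891 366.63590849  28.41145563] [ 0.1942413   0.05086334 -1.4995495 ] 54.80195824930214
[452.66525167 367.63456947  30.07581433] [-0.32486623  0.21253075 -0.07312841] 54.49843093012738
[453.47779813 368.38480372  31.24981439] [ 0.30094658  0.36304024 -0.98227643] 54.498080409545
```

View pics/w12.png

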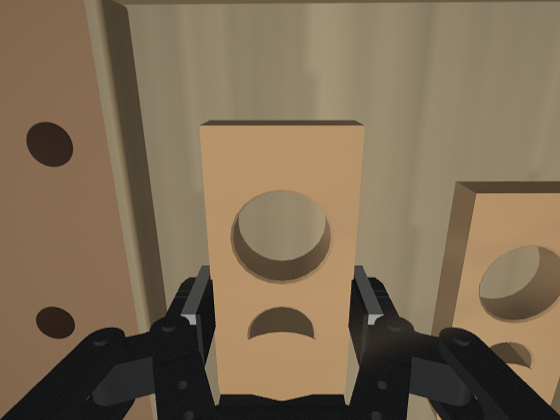

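>>> jog_arm:
  motion:
    - {"jaw": 0,"x": 0,"y": 0.001,"z": -0.005,"spin": 0}
    - {"jaw": 0,"x": 0,"y": 0,"z": -0.003,"spin": 0}
    - {"jaw": 0,"x": 0,"y": 0,"z": 0,"spin": 0}
    - {"jaw": 0,"x": 0,"y": 0,"z": 0,"spin": 0}

```text
time_s: 11.45
tool_pos: [452.5, 370.4, 23.0]
ee_rot: [[0.984, 0.179, 0.0], [0.179, -0.984, 0.0], [0.0, -0.0, -1.0]]
wrist_force: [-0.2, 1.1, -0.6]
width: 54.8
```

>>> jog_arm:
  motion:
    - {"jaw": 0,"x": 0,"y": 0,"z": -0.002,"spin": 0}
    - {"jaw": 0,"x": 0,"y": 0,"z": -0.001,"spin": 0}
    - {"jaw": 0,"x": 0,"y": 0,"z": -0.001,"spin": 0}
    - {"jaw": 0,"x": 0,"y": 0,"z": 0,"spin": 0}

```text
time_s: 11.95
tool_pos: [452.4, 370.3, 18.8]
ee_rot: [[0.984, 0.179, -0.0], [0.179, -0.984, -0.0], [-0.0, 0.0, -1.0]]
wrist_force: [0.1, 0.1, -0.2]
width: 54.4
```

>>> jog_arm:
  motion:
    - {"jaw": 0,"x": 0,"y": 0,"z": -0.0005,"spin": 0}
    - {"jaw": 0,"x": 0,"y": 0,"z": -0.0005,"spin": 0}
    - {"jaw": 0,"x": 0,"y": 0,"z": 0,"spin": 0}

```text
time_s: 12.32
tool_pos: [452.4, 370.3, 18.8]
ee_rot: [[0.984, 0.179, 0.0], [0.179, -0.984, 0.0], [0.0, -0.0, -1.0]]
wrist_force: [-1.7, 0.1, 8.3]
width: 54.5
```

Contact is felt at 8 N and the blank is seated. I'm opening partway, because the tray wall is close, and rising.

>>> jog_arm:
  motion:
    - {"jaw": 0.7,"x": 0,"y": 0,"z": 0,"spin": 0}
    - {"jaw": 0.77,"x": 0,"y": 0,"z": 0,"spin": 0}
    - {"jaw": 0.77,"x": 0,"y": 0,"z": 0,"spin": 0}
    - {"jaw": 0.77,"x": 0,"y": 0,"z": 0.005,"spin": 0}
    - {"jaw": 0.77,"x": 0,"y": 0,"z": 0.025,"spin": 0}

```text
time_s: 12.95
tool_pos: [451.5, 369.7, 46.9]
ee_rot: [[0.984, 0.179, -0.003], [0.179, -0.984, -0.002], [-0.003, 0.001, -1.0]]
wrist_force: [-0.1, -0.8, -0.8]
width: 65.8
```

>>> jog_arm:
  motion:
    - {"jaw": 0.77,"x": 0,"y": 0,"z": 0.05,"spin": 0}
    - {"jaw": 1,"x": 0,"y": 0,"z": 0.06,"spin": 0}
    - {"jaw": 1,"x": 0,"y": 0,"z": 0,"spin": 0}

```text
time_s: 13.32
tool_pos: [455.6, 372.1, 163.2]
ee_rot: [[0.984, 0.179, 0.01], [0.179, -0.984, 0.006], [0.011, -0.004, -1.0]]
wrist_force: [0.6, 0.0, -1.1]
width: 85.3
```

```bash
python3 - <<'E'
from leaf import *
from plant import readout
s=readout.state();print(s["tool_pos"],s["wrist_force"],s["width"])
d=snap("wrist","w13");X=cloud(d);Z=X[...,2]
m=(abs(Z-24)<3).astype(np.uint8);n,l,st,_=cv2.connectedComponentsWithStats(m)
for i in range(1,n):
    if st[i,4]>1500:
        p=X[l==i];print(st[i],cv2.minAreaRect(p[:,:2].astype(np.float32)),np.percentile(p[:,2],[2,50,98]))
E
```

```text
[455.5988134  372.09567488 163.1698583 ] [ 0.60603377  0.03746863 -1.12768581] 85.33507918559803
[ 246  108   77  171 9702] ((452.4565734863281, 370.18316650390625), (140.04600524902344, 56.18239212036133), 10.21590518951416) [22.5844441  24.07746784 25.45436533]
[ 376  145   89  154 8106] ((449.23492431640625, 260.6765441894531), (131.0747833251953, 57.09490203857422), 10.371891975402832) [22.25135408 24.07054596 25.43740092]
```

View pics/w13.png

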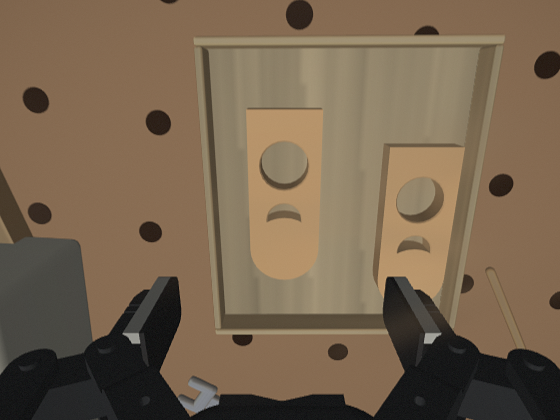

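The blank lies flat (px 246–322, 108–279), top z 24, inside the free half. The done blank is untouched. I'm going back to the jig.

>>> jog_arm:
  motion:
    - {"jaw": 1,"x": 0.02,"y": -0.055,"z": 0,"spin": -0.05}
    - {"jaw": 1,"x": 0.02,"y": -0.055,"z": 0,"spin": -0.05}
    - {"jaw": 1,"x": 0.02,"y": -0.055,"z": 0,"spin": -0.05}
    - {"jaw": 1,"x": 0.02,"y": -0.055,"z": 0,"spin": -0.05}
    - {"jaw": 1,"x": 0.02,"y": -0.055,"z": 0,"spin": -0.04}

```text
time_s: 14.0
tool_pos: [551.8, 93.5, 156.1]
ee_rot: [[0.998, -0.062, -0.003], [-0.062, -0.998, 0.0], [-0.003, 0.0, -1.0]]
wrist_force: [-0.1, -0.3, 0.4]
width: 85.5
```

>>> jog_arm:
  motion:
    - {"jaw": 1,"x": 0.02,"y": -0.055,"z": 0,"spin": 0}
    - {"jaw": 1,"x": 0.02,"y": -0.055,"z": 0,"spin": 0}
    - {"jaw": 1,"x": 0.003,"y": -0.004,"z": -0.03,"spin": 0}
    - {"jaw": 1,"x": 0,"y": 0,"z": -0.02,"spin": 0}
    - {"jaw": 1,"x": 0,"y": 0,"z": 0,"spin": 0}

```text
time_s: 14.62
tool_pos: [592.9, -18.6, 104.6]
ee_rot: [[0.998, -0.061, -0.007], [-0.061, -0.998, 0.002], [-0.008, -0.001, -1.0]]
wrist_force: [0.3, -0.3, -0.0]
width: 85.1
```

```bash
python3 - <<'E'
from leaf import *
from plant import readout
d=snap("wrist","w14")
s=readout.state();print(s["time_s"],s["tool_pos"],s["width"],np.degrees(np.arctan2(s["ee_rot"][1,0],s["ee_rot"][0,0])))
X=cloud(d);Z=X[...,2]; f=d["frame"]
m=((abs(Z-30)<4)&(abs(X[...,0]-603)<85)&(abs(X[...,1]+18)<45)).astype(np.uint8);m=cv2.morphologyEx(m,cv2.MORPH_OPEN,np.ones((5,5)))
n,l,st,_=cv2.connectedComponentsWithStats(m)
for i in range(1,n):
    if st[i,4]>500:
        p=X[l==i];print(st[i],cv2.minAreaRect(p[:,:2].astype(np.float32)),np.percentile(p[:,2],[2,50,98]))
# colour contour -> ray on plane 30
hsv=cv2.cvtColor(f,cv2.COLOR_RGB2HSV);c=((hsv[...,2]<125)&(hsv[...,1]>110)&(hsv[...,0]<15)&(abs(X[...,0]-603)<85)&(abs(X[...,1]+18)<40)).astype(np.uint8)
c=cv2.morphologyEx(c,cv2.MORPH_OPEN,np.ones((5,5)))
n,l,st,_=cv2.connectedComponentsWithStats(c);i=1+st[1:,4].argmax();ys,xs=np.nonzero(l==i)
P=np.array([ray(d,a,b,30)[:2] for a,b in zip(xs,ys)],np.float32);print(st[i],cv2.minAreaRect(P))
E
```

```text
14.675 [594.03833752 -18.47874473 106.00436959] 85.33454896106981 -3.458671174197571
[  230   102    91   204 16737] ((599.9755859375, -14.430030822753906), (50.19293975830078, 130.31478881835938), 85.47785186767578) [28.77036305 30.08069485 31.36969124]
[  230   103    90   203 15932] ((600.3858642578125, -14.48965072631836), (49.36616897583008, 129.47909545898438), 85.55538177490234)
```

View pics/w14.png

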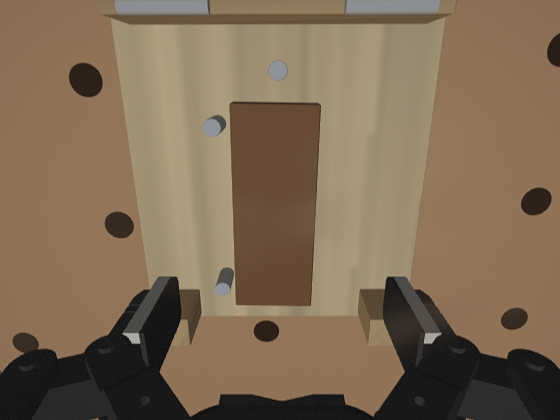

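The packer is at px (230–320, 102–305): centre (600, −14.5), yaw −4.5°, top z 30.1.

>>> jog_arm:
  motion:
    - {"jaw": 1,"x": 0.004,"y": 0.004,"z": -0.03,"spin": -0.018}
    - {"jaw": 1,"x": 0,"y": 0,"z": -0.025,"spin": 0}
    - {"jaw": 1,"x": 0,"y": 0,"z": 0,"spin": 0}
    - {"jaw": 1,"x": 0,"y": 0,"z": 0,"spin": 0}
    - {"jaw": 1,"x": 0,"y": 0,"z": 0,"spin": 0}

```text
time_s: 15.3
tool_pos: [600.4, -14.8, 54.2]
ee_rot: [[0.997, -0.078, 0.003], [-0.078, -0.997, -0.001], [0.003, 0.0, -1.0]]
wrist_force: [-0.8, -0.4, -0.2]
width: 85.3
```

>>> jog_arm:
  motion:
    - {"jaw": 1,"x": 0,"y": 0.0003,"z": -0.013,"spin": 0}
    - {"jaw": 0.75,"x": 0,"y": 0,"z": -0.01,"spin": 0}
    - {"jaw": 0.65,"x": 0,"y": 0,"z": 0,"spin": 0}
    - {"jaw": 0.63,"x": 0,"y": 0,"z": 0,"spin": 0}
    - {"jaw": 0.63,"x": 0,"y": 0,"z": 0,"spin": 0}

```text
time_s: 15.92
tool_pos: [599.7, -14.5, 29.9]
ee_rot: [[0.997, -0.078, 0.0], [-0.078, -0.997, -0.0], [0.0, 0.0, -1.0]]
wrist_force: [0.1, 0.3, 0.2]
width: 53.8
```

```bash
python3 - <<'E'
from leaf import *
from plant import readout
d=snap("wrist","w15")
s=readout.state();print(s["time_s"],s["tool_pos"],s["width"],s["wrist_force"])
X=cloud(d);Z=X[...,2]
v,u=np.mgrid[:420,:560]
for nm,m in(("L",(u>150)&(u<215)&(v>255)&(v<350)),("R",(u>345)&(u<410)&(v>255)&(v<350))):
    m=m&(d["frame"].max(2)<170)&(np.ptp(d["frame"].astype(int),axis=2)<20)&(Z<80)
    print(nm,m.sum(),np.percentile(X[m],[0.5,3,10,50],axis=0).round(1).tolist())
S=snap("side","s15"); cv2.imwrite("pics/s15c.png",cv2.resize(S["frame"][130:270,200:380,::-1],None,fx=3,fy=3))
E
```

```text
15.975 [599.73462241 -14.44748318  30.04255267] 53.9461700492771 [-0.62930763 -1.23258491  0.59617995]
L 3650 [[591.7, 9.5, 26.0], [596.1, 11.1, 29.2], [602.3, 11.6, 35.6], [612.6, 14.9, 55.2]]
R 3789 [[587.4, -55.4, 25.4], [591.0, -54.5, 28.4], [596.9, -52.9, 33.4], [607.7, -45.6, 53.3]]
```

View pics/w15.png

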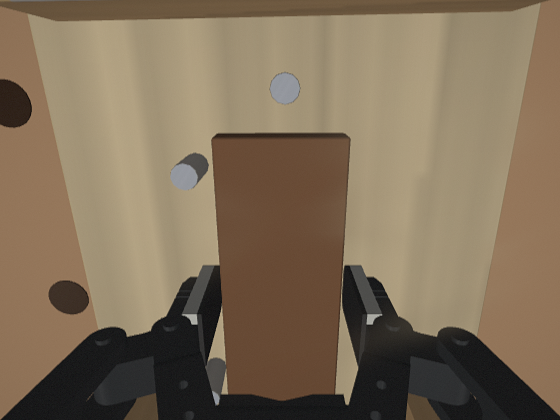

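View pics/s15c.png

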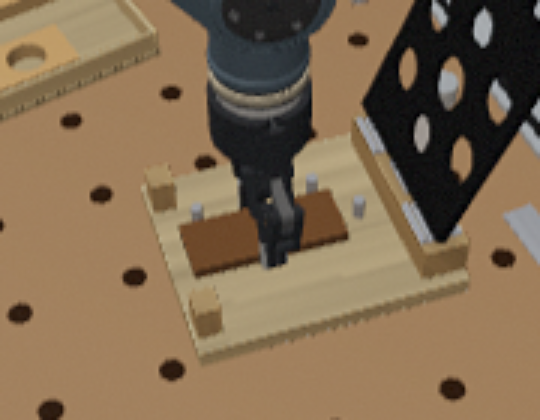

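The pads are evenly spaced on both sides (gaps at px 219 and 345). I'm closing and lifting.

>>> jog_arm:
  motion:
    - {"jaw": 0.55,"x": 0,"y": 0,"z": 0,"spin": 0}
    - {"jaw": 0,"x": 0,"y": 0,"z": 0,"spin": 0}
    - {"jaw": 0,"x": 0,"y": 0,"z": 0,"spin": 0}
    - {"jaw": 0,"x": 0,"y": 0,"z": 0,"spin": 0}

```text
time_s: 16.52
tool_pos: [599.9, -14.5, 30.5]
ee_rot: [[0.997, -0.078, 0.001], [-0.078, -0.997, -0.0], [0.001, 0.0, -1.0]]
wrist_force: [-0.8, -0.1, 5.8]
width: 48.6
```

>>> jog_arm:
  motion:
    - {"jaw": 0,"x": 0,"y": 0,"z": 0.004,"spin": 0}
    - {"jaw": 0,"x": 0,"y": 0,"z": 0.02,"spin": 0}
    - {"jaw": 0,"x": 0,"y": 0,"z": 0.02,"spin": 0}
    - {"jaw": 0,"x": 0,"y": 0,"z": 0,"spin": 0}

```text
time_s: 17.02
tool_pos: [601.0, -14.7, 76.1]
ee_rot: [[0.997, -0.078, 0.005], [-0.078, -0.997, -0.001], [0.005, 0.001, -1.0]]
wrist_force: [1.1, 0.3, -0.2]
width: 48.4
```

```bash
python3 - <<'E'
from leaf import *
from plant import readout
d=snap("wrist","w16")
s=readout.state();print(s["time_s"],s["tool_pos"],s["width"],s["wrist_force"],np.degrees(np.arctan2(s["ee_rot"][1,0],s["ee_rot"][0,0])))
X=cloud(d);Z=X[...,2];v,u=np.mgrid[:420,:560]
m=(u>190)&(u<370)&(v<300)&(Z>60)&(Z<95);p=X[m];print(np.median(p,0),cv2.minAreaRect(p[:,:2].astype(np.float32)))
A=np.c_[p[:,0]-s["tool_pos"][0],p[:,1]-s["tool_pos"][1],np.ones(len(p))];print("plane",np.linalg.lstsq(A,p[:,2],rcond=None)[0].round(4))
S=snap("side","s16"); cv2.imwrite("pics/s16c.png",cv2.resize(S["frame"][130:270,200:380,::-1],None,fx=3,fy=3))
E
```

```text
17.075 [600.1644534  -14.53203567  75.00971505] 48.05635925639758 [-0.33793128  0.29368617 -0.00091174] -4.478567386879216
[634.54542957 -17.58892019  75.82179069] ((632.1610107421875, -16.850200653076172), (73.1832504272461, 68.71842956542969), 85.53923797607422)
plane [-3.8000e-02  4.1000e-03  7.7474e+01]
```

View pics/s16c.png

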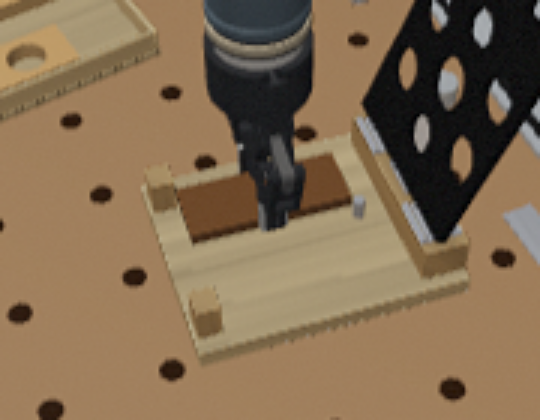

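View pics/w16.png

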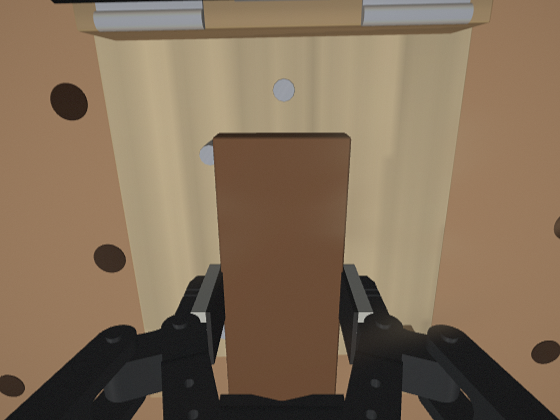

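The packer is held and clear of the jig. I'm moving beside the pile, offset so the wrist camera can see it, to measure it closer.

>>> jog_arm:
  motion:
    - {"jaw": 0,"x": 0,"y": 0,"z": 0.04,"spin": 0}
    - {"jaw": 0,"x": -0.02,"y": -0.02,"z": 0.035,"spin": -0.01}
    - {"jaw": 0,"x": -0.035,"y": -0.045,"z": 0,"spin": -0.022}
    - {"jaw": 0,"x": -0.035,"y": -0.045,"z": 0,"spin": 0}
    - {"jaw": 0,"x": -0.035,"y": -0.045,"z": 0,"spin": 0}

```text
time_s: 17.75
tool_pos: [473.1, -170.3, 148.3]
ee_rot: [[0.994, -0.109, -0.001], [-0.109, -0.994, 0.0], [-0.001, -0.0, -1.0]]
wrist_force: [0.8, -0.7, -0.7]
width: 48.3
```

>>> jog_arm:
  motion:
    - {"jaw": 0,"x": -0.035,"y": -0.045,"z": 0,"spin": 0}
    - {"jaw": 0,"x": -0.03,"y": -0.045,"z": 0,"spin": 0}
    - {"jaw": 0,"x": 0,"y": 0,"z": 0,"spin": 0}
    - {"jaw": 0,"x": 0,"y": 0,"z": 0,"spin": 0}

```text
time_s: 18.25
tool_pos: [409.1, -259.0, 148.3]
ee_rot: [[0.994, -0.111, -0.001], [-0.111, -0.994, 0.001], [-0.001, -0.001, -1.0]]
wrist_force: [-0.3, 0.6, -0.6]
width: 48.1
```

```bash
cat > pile.py <<'E'
from leaf import *
from plant import readout
def pile(d,zt=24):
    X=cloud(d);Z=X[...,2]
    m=((abs(Z-zt)<5)&(abs(X[...,0]-470)<100)&(abs(X[...,1]+350)<60)).astype(np.uint8);m=cv2.morphologyEx(m,cv2.MORPH_OPEN,np.ones((3,3)))
    n,l,st,_=cv2.connectedComponentsWithStats(m);i=1+st[1:,4].argmax();p=X[l==i]
    print("depth",st[i],cv2.minAreaRect(p[:,:2].astype(np.float32)),np.percentile(p[:,2],[2,50,98]).round(1))
    cs=cv2.findContours((l==i).astype(np.uint8),cv2.RETR_EXTERNAL,cv2.CHAIN_APPROX_NONE)[0]
    c=max(cs,key=cv2.contourArea)[:,0]
    P=np.array([ray(d,a,b,zt)[:2] for a,b in c],np.float32);print("ray",cv2.minAreaRect(P))
def st():
    s=readout.state();print(s["time_s"],s["tool_pos"].round(2),round(s["width"],1),s["wrist_force"].round(1),"yaw",np.degrees(np.arctan2(s["ee_rot"][1,0],s["ee_rot"][0,0])).round(2)); return s
E
python3 - <<'E'
from pile import *
st()
d=snap("wrist","w17"); pile(d)
S=snap("side","s17"); pile(S); st()
E
```

```text
18.25 [ 409.09 -259.02  148.29] 48.1 [-0.3  0.6 -0.6] yaw -6.38
depth [  362     0    94   192 14372] ((468.2039794921875, -351.17266845703125), (52.01325607299805, 125.43022918701172), 83.84358978271484) [22.3 24.  25.5]
ray ((468.2811584472656, -349.75555419921875), (50.72858428955078, 124.29660034179688), 83.83075714111328)
depth [ 253  337   73   45 1953] ((470.55712890625, -350.3482360839844), (51.05246353149414, 130.0022735595703), 84.08697509765625) [21.4 24.4 27.1]
ray ((470.45330810546875, -351.10723876953125), (51.55400466918945, 129.80845642089844), 83.74553680419922)
18.35 [ 409.74 -258.17  148.44] 48.4 [-0.4  0.6 -1.9] yaw -6.23
```

View pics/w17.png

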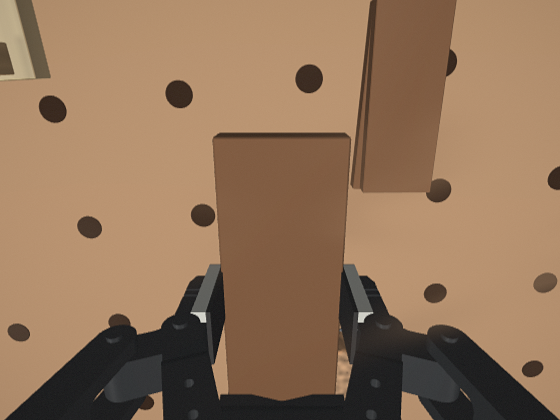

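View pics/s17.png

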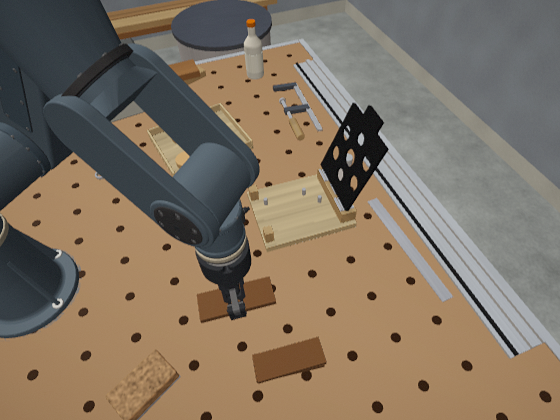

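>>> jog_arm:
  motion:
    - {"jaw": 0,"x": -0.03,"y": -0.01,"z": 0.01,"spin": 0}
    - {"jaw": 0,"x": 0,"y": 0,"z": 0,"spin": 0}
    - {"jaw": 0,"x": 0,"y": 0,"z": 0,"spin": 0}
    - {"jaw": 0,"x": 0,"y": 0,"z": 0,"spin": 0}

```text
time_s: 18.85
tool_pos: [380.4, -268.9, 158.6]
ee_rot: [[0.994, -0.109, 0.0], [-0.109, -0.994, -0.0], [0.0, -0.0, -1.0]]
wrist_force: [0.4, 0.7, -0.3]
width: 48.2
```

```bash
python3 - <<'E'
from pile import *
st()
d=snap("wrist","w18"); pile(d)
s=st()
C=snap("scene","c18"); pile(C)
# held packer: pose relative to TCP from wrist
X=cloud(d);Z=X[...,2];f=d["frame"].astype(int)
for z in (155,):
  for q in [(214,135),(350,135)]: print("held far corner",(ray(d,*q,s["tool_pos"][2])-s["tool_pos"]).round(1))
E
```

```text
18.85 [ 380.36 -268.92  158.64] 48.2 [ 0.4  0.7 -0.3] yaw -6.23
depth [  345     0    85   153 11006] ((455.749755859375, -349.14666748046875), (50.534461975097656, 100.05540466308594), 83.80571746826172) [22.4 24.  25.5]
ray ((455.6664733886719, -348.54547119140625), (50.53070068359375, 99.23326873779297), 83.81291198730469)
18.9 [ 380.23 -269.03  158.62] 48.3 [ 0.1  0.3 -0.8] yaw -6.24
depth [158 166  36  35 620] ((471.9401550292969, -348.79815673828125), (52.02070617675781, 132.87374877929688), 83.75183868408203) [21.2 25.7 28.4]
ray ((472.453857421875, -348.3318176269531), (53.9056396484375, 135.34274291992188), 83.89315795898438)
held far corner [68.1 16.5  0. ]
held far corner [ 62.8 -31.6   0. ]
```

View pics/w18.png

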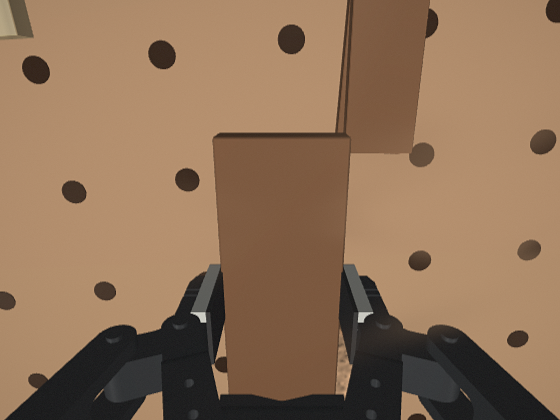

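>>> jog_arm:
  motion:
    - {"jaw": 0,"x": 0.05,"y": 0.002,"z": 0,"spin": 0}
    - {"jaw": 0,"x": 0,"y": 0,"z": 0,"spin": 0}
    - {"jaw": 0,"x": 0,"y": 0,"z": 0,"spin": 0}
    - {"jaw": 0,"x": 0,"y": 0,"z": 0,"spin": 0}

```text
time_s: 19.45
tool_pos: [428.5, -266.9, 158.5]
ee_rot: [[0.994, -0.11, -0.001], [-0.11, -0.994, 0.001], [-0.001, -0.001, -1.0]]
wrist_force: [-0.9, 0.5, -1.1]
width: 48.2
```

```bash
python3 - <<'E'
from pile import *
st()
d=snap("wrist","w19"); pile(d)
s=st()
# near-end held: get top plane of held
X=cloud(d);Z=X[...,2];v,u=np.mgrid[:420,:560]
m=(u>232)&(u<335)&(v>145)&(v<380);p=X[m];t=s["tool_pos"]
A=np.c_[p[:,0]-t[0],p[:,1]-t[1],np.ones(len(p))];k=np.linalg.lstsq(A,p[:,2]-t[2],rcond=None)[0];print("held plane",k.round(4))
m=(u>205)&(u<360)&(v<262)&(abs(Z-t[2])<6);p=X[m];q=cv2.minAreaRect(p[:,:2].astype(np.float32));print(q, cv2.boxPoints(q)-t[:2])
E
```

```text
19.45 [ 428.49 -266.89  158.51] 48.2 [-0.9  0.5 -1.1] yaw -6.33
depth [  350    30    87   183 12837] ((470.333740234375, -350.56060791015625), (50.47983169555664, 129.39279174804688), 83.71499633789062) [22.3 24.  25.5]
ray ((470.4480285644531, -350.0943298339844), (50.696659088134766, 128.79823303222656), 83.74628448486328)
19.5 [ 428.56 -267.07  158.6 ] 48.6 [-0.2  0.7 -0.7] yaw -6.35
 ** On entry to DLASCL parameter number  4 had an illegal value
 ** On entry to DLASCL parameter number  4 had an illegal valueTraceback (most recent call last):
  File "<stdin>", line 8, in <module>
    x, resids, rank, s = _umath_linalg.lstsq(a, b, rcond,
                         ~~~~~~~~~~~~~~~~~~~^^^^^^^^^^^^^
                                             signature=signature)
                                             ^^^^^^^^^^^^^^^^^^^^
    raise LinAlgError("SVD did not converge in Linear Least Squares")
numpy.linalg.LinAlgError: SVD did not converge in Linear Least Squares
```

View pics/w19.png

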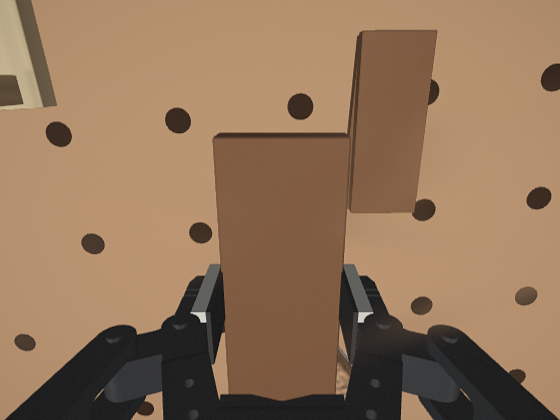

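The whole pile is now in view (px 350–437, 30–212): centre (470.4, −350.4), yaw −6.3°, top z 24.0. The initial side view agrees. Moving above it.

>>> jog_arm:
  motion:
    - {"jaw": 0,"x": 0.02,"y": -0.04,"z": -0.02,"spin": 0}
    - {"jaw": 0,"x": 0.0215,"y": -0.0432,"z": -0.03,"spin": 0}
    - {"jaw": 0,"x": 0,"y": 0,"z": -0.04,"spin": 0}
    - {"jaw": 0,"x": 0,"y": 0,"z": 0,"spin": 0}
    - {"jaw": 0,"x": 0,"y": 0,"z": 0,"spin": 0}

```text
time_s: 20.12
tool_pos: [470.6, -350.4, 69.5]
ee_rot: [[0.994, -0.11, -0.0], [-0.11, -0.994, 0.0], [-0.0, -0.0, -1.0]]
wrist_force: [0.3, -0.4, -0.6]
width: 48.4
```

```bash
python3 - <<'E'
from pile import *
s=st();t=s["tool_pos"]
d=snap("wrist","w20");S=snap("side","s20");st()
X=cloud(d);Z=X[...,2];v,u=np.mgrid[:420,:560]
m=(u>232)&(u<335)&(v>145)&(v<380)&np.isfinite(Z)&(abs(Z-t[2])<8);p=X[m]
A=np.c_[p[:,0]-t[0],p[:,1]-t[1],np.ones(len(p))];k=np.linalg.lstsq(A,p[:,2]-t[2],rcond=None)[0];print("held plane",k.round(4),len(p))
cv2.imwrite("pics/s20c.png",cv2.resize(S["frame"][240:420,180:400,::-1],None,fx=3,fy=3))
E
```

```text
20.125 [ 470.65 -350.4    69.54] 48.4 [ 0.3 -0.4 -0.6] yaw -6.33
20.225 [ 471.46 -350.9    70.61] 48.4 [-0.3  0.8 -0.2] yaw -6.3
held plane [-1.60e-03 -1.00e-04 -3.53e-01] 23767
```

View pics/s20c.png

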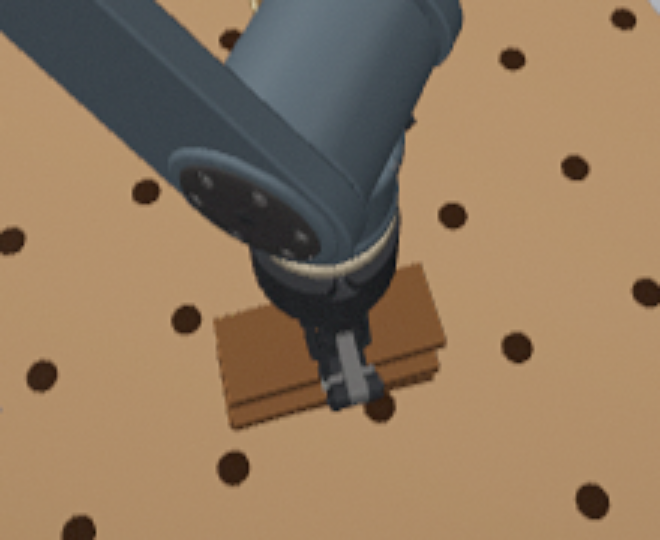

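View pics/w20.png

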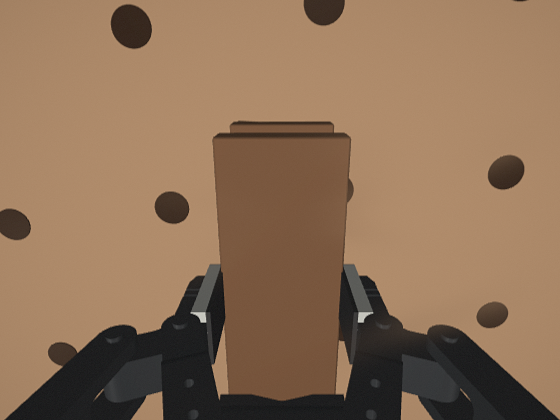

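The held packer is level and laterally centred on the pile (both centred at px 282). I'm descending.

>>> jog_arm:
  motion:
    - {"jaw": 0,"x": 0,"y": 0,"z": -0.015,"spin": 0}
    - {"jaw": 0,"x": 0,"y": 0,"z": -0.01,"spin": 0}
    - {"jaw": 0,"x": 0,"y": 0,"z": 0,"spin": 0}
    - {"jaw": 0,"x": 0,"y": 0,"z": 0,"spin": 0}
    - {"jaw": 0,"x": 0,"y": 0,"z": 0,"spin": 0}

```text
time_s: 20.85
tool_pos: [471.2, -350.8, 44.0]
ee_rot: [[0.994, -0.11, 0.0], [-0.11, -0.994, -0.0], [0.0, 0.0, -1.0]]
wrist_force: [-0.4, -0.6, 0.2]
width: 48.2
```

```bash
python3 - <<'E'
from pile import *
s=st();d=snap("wrist","w21");S=snap("side","s21");s=st()
cv2.imwrite("pics/s21c.png",cv2.resize(S["frame"][300:400,230:350,::-1],None,fx=5,fy=5,interpolation=cv2.INTER_CUBIC))
E
```

```text
20.85 [ 471.17 -350.8    43.98] 48.2 [-0.4 -0.6  0.2] yaw -6.31
20.95 [ 471.15 -350.78   44.02] 48.6 [ 0.  -1.1 -0.9] yaw -6.31
```

View pics/s21c.png

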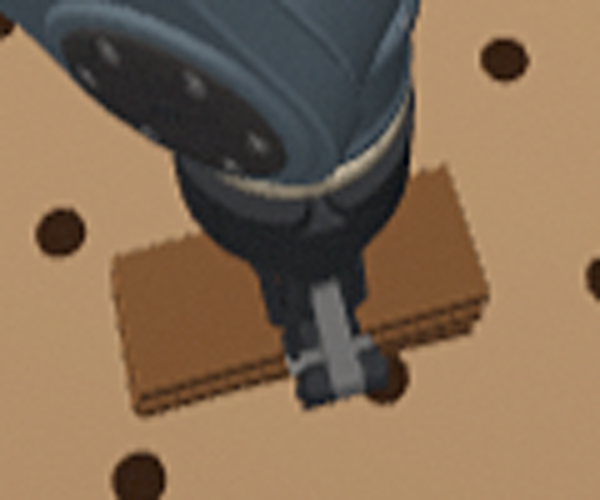

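View pics/w21.png

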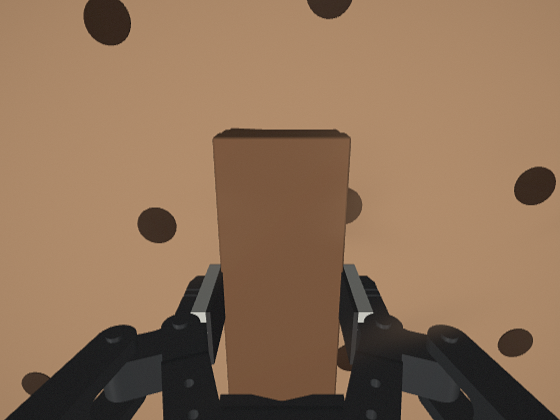

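Side view: the packer sits about 8 mm above the pile. I'm shifting by the small offset, then lowering.

>>> jog_arm:
  motion:
    - {"jaw": 0,"x": -0.001,"y": 0.0004,"z": -0.004,"spin": 0}
    - {"jaw": 0,"x": 0,"y": 0,"z": -0.0015,"spin": 0}
    - {"jaw": 0,"x": 0,"y": 0,"z": -0.0005,"spin": 0}
    - {"jaw": 0,"x": 0,"y": 0,"z": 0,"spin": 0}
    - {"jaw": 0,"x": 0,"y": 0,"z": 0,"spin": 0}

```text
time_s: 21.58
tool_pos: [470.1, -350.3, 37.8]
ee_rot: [[0.994, -0.11, 0.0], [-0.11, -0.994, -0.0], [0.0, 0.0, -1.0]]
wrist_force: [0.4, 0.1, -0.2]
width: 48.4
```

>>> jog_arm:
  motion:
    - {"jaw": 0,"x": 0,"y": 0,"z": -0.0005,"spin": 0}
    - {"jaw": 0,"x": 0,"y": 0,"z": -0.0005,"spin": 0}
    - {"jaw": 0,"x": 0,"y": 0,"z": 0,"spin": 0}
    - {"jaw": 0,"x": 0,"y": 0,"z": 0,"spin": 0}

```text
time_s: 22.08
tool_pos: [470.0, -350.2, 36.8]
ee_rot: [[0.994, -0.11, -0.0], [-0.11, -0.994, 0.0], [-0.0, -0.0, -1.0]]
wrist_force: [-0.1, -0.3, -1.0]
width: 48.1
```

>>> jog_arm:
  motion:
    - {"jaw": 0,"x": 0,"y": 0,"z": -0.0005,"spin": 0}
    - {"jaw": 0,"x": 0,"y": 0,"z": -0.0004,"spin": 0}
    - {"jaw": 0,"x": 0,"y": 0,"z": 0,"spin": 0}
    - {"jaw": 0,"x": 0,"y": 0,"z": 0,"spin": 0}

```text
time_s: 22.58
tool_pos: [470.0, -350.2, 36.4]
ee_rot: [[0.994, -0.11, 0.0], [-0.11, -0.994, -0.0], [0.0, 0.0, -1.0]]
wrist_force: [-1.3, 1.0, 5.1]
width: 48.6
```

Contact at 5 N, TCP z 36.4 as predicted. I'm releasing gently and rising.

>>> jog_arm:
  motion:
    - {"jaw": 0.62,"x": 0,"y": 0,"z": 0,"spin": 0}
    - {"jaw": 0.7,"x": 0,"y": 0,"z": 0,"spin": 0}
    - {"jaw": 0.8,"x": 0,"y": 0,"z": 0,"spin": 0}
    - {"jaw": 0.9,"x": 0,"y": 0,"z": 0.004,"spin": 0}
    - {"jaw": 1,"x": 0,"y": 0,"z": 0.03,"spin": 0}

```text
time_s: 23.2
tool_pos: [468.9, -349.1, 68.6]
ee_rot: [[0.994, -0.11, -0.003], [-0.11, -0.994, 0.003], [-0.004, -0.003, -1.0]]
wrist_force: [0.1, 0.6, 0.2]
width: 85.9
```

>>> jog_arm:
  motion:
    - {"jaw": 1,"x": 0,"y": 0,"z": 0.05,"spin": 0}
    - {"jaw": 1,"x": -0.02,"y": 0.03,"z": 0.05,"spin": 0}
    - {"jaw": 1,"x": 0,"y": 0,"z": 0,"spin": 0}
    - {"jaw": 1,"x": 0,"y": 0,"z": 0,"spin": 0}

```text
time_s: 23.7
tool_pos: [450.1, -320.4, 170.0]
ee_rot: [[0.994, -0.11, 0.001], [-0.11, -0.994, -0.001], [0.001, 0.001, -1.0]]
wrist_force: [0.7, 0.5, -0.5]
width: 85.4
```

```bash
python3 - <<'E'
from pile import *
s=st();d=snap("wrist","w22");S=snap("side","s22");C=snap("scene","c22");st()
for e in(d,S,C): pile(e,36)
print(leafang(S))
E
```

```text
23.7 [ 450.11 -320.36  169.98] 85.4 [ 0.7  0.5 -0.5] yaw -6.31
23.85 [ 449.83 -320.32  168.46] 85.6 [-0.2  0.6 -0.2] yaw -6.33
depth [  285    74    73   171 11473] ((470.3554382324219, -350.8943786621094), (50.23323440551758, 129.48033142089844), 83.8470458984375) [34.6 36.1 37.4]
ray ((470.74591064453125, -350.583251953125), (49.80640411376953, 128.64720153808594), 83.71918487548828)
depth [ 253  335   73   45 1873] ((470.51116943359375, -350.605224609375), (50.49586486816406, 129.8508758544922), 83.58155059814453) [33.6 36.4 39.1]
ray ((470.4090270996094, -351.0100402832031), (51.445858001708984, 129.66436767578125), 83.6143798828125)
depth [157 163  37  35 639] ((471.8342590332031, -348.83734130859375), (52.174869537353516, 131.8137664794922), 83.54500579833984) [32.2 37.4 40.4]
ray ((472.4071960449219, -347.8542785644531), (54.351600646972656, 134.5217742919922), 83.6611099243164)
(np.float64(1.9513689710765683), 8)
```

View pics/w22.png

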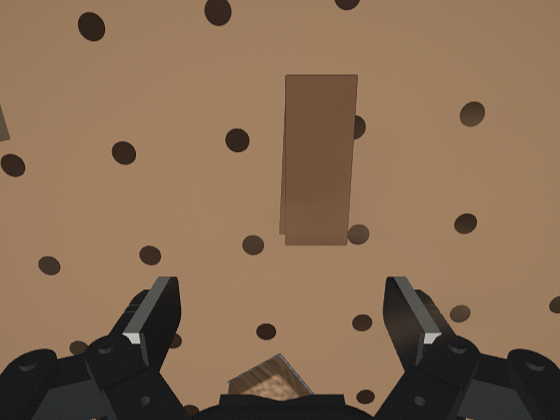

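View pics/s22.png

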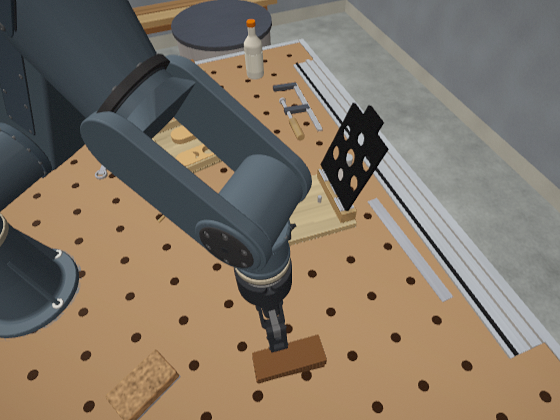

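The packer lies flat on the pile (top z 36) and lines up with it within about 0.5 mm and 0.5° in each camera. The leaf is still at 1.95 rad and the gripper is clear, so I'm handing in.

```bash
python3 - <<'E'
from plant import ticket
print(ticket.finish_job())
E
```

```text
the job is handed in; nothing more can be done
None
```

The job is done and handed in at about 24 s of the 64 s allowed: the template is open, the blank is in the tray and the packer is on the pile.

- **Template:** I gripped it by the sides of its tab and swung it up and over. Past about 1.7 rad it slipped out of the pads and leaned on the shut fingers at about 1.83 rad. I let it down onto its stop from there. It measured 1.95 rad then, and 1.95 again in the last side view.
- **Blank:** I set it down in the free half of the tray with about 8 N of contact. After release it lay flat: top at 24.1 mm, centre (452.5, 370.2) mm, yaw 10.2° against the tray's 10.6°. The finished blank was not touched. I last measured both blanks right after the release; in the last side view the arm hides part of the tray.
- **Packer:** I set it on the pile with about 5 N of contact.

| Camera | Pile before: centre (mm), angle | Packer after: centre (mm), angle |
|---|---|---|
| Wrist | (470.3, −350.6), 83.7° | (470.4, −350.9), 83.8° |
| Side | (470.6, −350.3), 84.1° | (470.5, −350.6), 83.6° |

- **Packer height:** Its top measured 36.1 mm against the 36 mm expected.
- **Disagreement:** The scene camera puts the pile about 1.5–2 mm away from where the other two cameras put it. It does so by the same amount before and after, so I take it as calibration error.
- **Lower packer:** I did not separately measure whether the lower packer stayed still.

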